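Change the batch in the vibrating finishing tub

ROBOT

A 7-joint arm with a two-finger parallel gripper is mounted at the origin on the work surface. World frame = base frame: x ahead of the robot, y to its left, z up, the work surface at z = 0. Lengths are in m, angles in rad, forces in N, time in s.
With the tool pointing down it reaches from about 0.35 to 0.9 m from the base axis. Payload 7.2 kg.
Tool frame: the origin (TCP) lies midway between the tips of the shut fingers; the grasp point (between the pads) lies r.grip_depth behind it (r.grip_depth is the distance from the TCP to the grasp point, in m); z points along the fingers, y is the line along which they close (so a half turn about z gives the same grasp; the last joint's range is limited). The gripper opens to 85 mm and grips with 20 to 120 N. Pads are 22 mm wide; open, the fingers measure 114 mm over their backs; the gripper's body (76 mm by 85 mm) begins 54 mm behind the grasp point. The pads swing forward as they close: fully open they stand 13 mm farther back than shut.
Start: joints at [1.155, 0.411, -0.013, 1.596, 0.006, 1.134, -0.082], TCP at [0.213, -0.588, 0.193] pointing down, gripper open.
Joint ranges: [-2.95, 2.95], [-0.29, 1.99], [-1.47, 1.44], [0.14, 2.54], [-1.03, 4.17], [0.13, 1.85], [-2.86, 2.86]. Speed limits (rad/s): [2.39, 2.39, 3.01, 3.01, 3.14, 3.14, 3.14].

INTERFACE

Orientations are given as a unit quaternion [x, y, z, w].
In Python, from station import r, read_camera gives the robot as it stands.
- The arm moves only by the tool carry_out, never from a script. Its argument "moves" is a list of rows, each a list of 2 entries, a list of its own where there are three numbers: the shift along the tool's x, y, z as a fraction of full scale, then the turn, a rotation vector about the tool's x, y, z as a fraction of full scale. In form: [[[x, y, z], [wx, wy, wz]], ...]. A call has 1 to 5 rows; each row is the pose to reach, as a shift and turn from the pose commanded when the call began, along the tool's axes at that moment; what a row does not reach only later rows make up. Full scale, the value 1, is 200 mm for a shift and 90 degrees for a turn. A row lasts 1/12 s, in which the tool goes at most 41.7 mm and 7.16 degrees, less where a joint would pass 70% of its speed; a pose out of reach is approached as far as the arm can. A call with a number of a shift or a turn outside -1 to 1 is refused whole. A call with a gripper value outside its range is refused whole. "grip" is the opening, from 0 (shut) to 1 (fully open), set as the call begins (left out, the last holds). The fingers move at their own pace and stop on an object; "newtons" is the grip in N (left out, the last holds). Time passes only in rows, so rows that repeat a pose let the fingers close. It gives the time, the measured TCP pose, the force, the opening and the grip force at its end, in the units of the state.
- r.get_obs(): the state, without advancing time (a new reading comes with each control period).
- read_camera(name): name is "scene" or "top"; returns a dict with "color" (384x512x3 uint8, red, green, blue), "K" (3x3 intrinsics, pixels), "k1" (the pictures are not rectified: a ray, as slopes to the right and down, at radius r is drawn at 1 + k1 r^2 times it, then the intrinsics apply), "R" (3x3) and "t" (3): a world point X has camera coordinates R X + t. Camera axes: x right, y down, z forward; pixel columns grow to the right and rows downward; lengths in m; the calibration is good to about 2 mm. A picture is of the moment at which its call begins. There is no depth.
- r.close_job(): hands the job in; it is judged then, once.
The state is a dict: "t": time; "joint_pos": joint angles; "dq": joint speeds; "effort": joint torques, N m; "tcp_pos": TCP position; "eef_rot": TCP orientation; "ft_force": force on the tool from outside, world axes, zero at the start; "ft_torque": the same for the moment, N m; "gripper_width": finger opening in m; "gripper_force": force on a finger pad.
Only numpy, scipy, OpenCV 4.12 (cv2) and the standard library are available. Lean on these libraries where they do the work, as an engineer would, in place of code of your own. Each camera call takes 0.05 s, during which the arm holds its last target. There are 200 camera calls.

TASK

Change over the finishing tub: push the red mushroom stop in, stand the grey pan under the discharge flap, pull the flap right down so that all the bright castings slide into the pan, and push the flap fully up again. Stand the pan with the bright castings on its black mat, put every dull brown casting from the white board into the tub, and only then twist the red stop clockwise until it pops out. The stop must be in whenever the flap is open; leave the mug, screwdriver and jar where they are.

Things in the scene. Friction and masses are not known exactly. Their poses are not given: they have to be found in the camera images.
- rough1: rough casting, dull dark brown cushion-shaped cast bronze pendant, a block 30 x 24 x 15 mm (x, y, z) with rounded edges, about 55 g; origin in the middle of its underside (a 30 x 24 mm face), z square to it. It may come to lie on any face. 2 to 4 of the four are there, the others absent. Starts flat on the white board, at any yaw
- rough2: rough casting, dull dark brown cushion-shaped cast bronze pendant, a block 30 x 24 x 15 mm (x, y, z) with rounded edges, about 55 g; origin in the middle of its underside (a 30 x 24 mm face), z square to it. It may come to lie on any face. 2 to 4 of the four are there, the others absent. Starts flat on the white board, at any yaw
- rough3: rough casting, dull dark brown cushion-shaped cast bronze pendant, a block 30 x 24 x 15 mm (x, y, z) with rounded edges, about 55 g; origin in the middle of its underside (a 30 x 24 mm face), z square to it. It may come to lie on any face. 2 to 4 of the four are there, the others absent. Starts flat on the white board, at any yaw
- rough4: rough casting, dull dark brown cushion-shaped cast bronze pendant, a block 30 x 24 x 15 mm (x, y, z) with rounded edges, about 55 g; origin in the middle of its underside (a 30 x 24 mm face), z square to it. It may come to lie on any face. 2 to 4 of the four are there, the others absent. Starts flat on the white board, at any yaw
- bright1: finished casting, bright brass-coloured cushion-shaped cast bronze pendant, a block 30 x 24 x 15 mm (x, y, z) with rounded edges, about 55 g; origin in the middle of its underside (a 30 x 24 mm face), z square to it. It may come to lie on any face. 2 to 4 of the four are there, the others absent. Starts in the tub, on the floor against the closed flap
- bright2: finished casting, bright brass-coloured cushion-shaped cast bronze pendant, a block 30 x 24 x 15 mm (x, y, z) with rounded edges, about 55 g; origin in the middle of its underside (a 30 x 24 mm face), z square to it. It may come to lie on any face. 2 to 4 of the four are there, the others absent. Starts in the tub, on the floor against the closed flap
- bright3: finished casting, bright brass-coloured cushion-shaped cast bronze pendant, a block 30 x 24 x 15 mm (x, y, z) with rounded edges, about 55 g; origin in the middle of its underside (a 30 x 24 mm face), z square to it. It may come to lie on any face. 2 to 4 of the four are there, the others absent. Starts in the tub, on the floor against the closed flap
- bright4: finished casting, bright brass-coloured cushion-shaped cast bronze pendant, a block 30 x 24 x 15 mm (x, y, z) with rounded edges, about 55 g; origin in the middle of its underside (a 30 x 24 mm face), z square to it. It may come to lie on any face. 2 to 4 of the four are there, the others absent. Starts in the tub, on the floor against the closed flap
- tub: stainless tub of the blue vibrating machine, open on top. Its polished floor slopes 30 degrees down to the flap, so castings slide to the flap. Origin: middle of the floor's lower edge, on the flap's hinge line, 115 mm above the bench; x up along the floor, z square to it (leaning 30 degrees towards the robot). Inside: x 0 to 150, y -60 to 60 mm, walls 70 mm high (z), 4 mm thick
- tub_mouth (a point): centre of the tub's open top, in the plane of its rim, 213 mm above the bench; the floor straight below is at 132 mm. The rim slopes with the tub: 176 mm high at the front, 250 mm at the back wall, which is 65 mm (horizontally) behind this point. Castings may be let fall into the tub from rim height
- flap (a joint): discharge flap at the tub's front, hinged along its bottom edge: 0 closed, square to the tub floor; grows as it is pulled down towards the robot; 1.57 right down on its stop, as a chute that carries on the floor's slope. Stiff hinge, stays where it is left, moves with 6 to 14 N at the rod. 72 mm from hinge to free edge, 137 mm wide. The castings slide off when it is nearly down
- rod_left (a point): on the axis of the flap's pull rod, in its left (+y) orange sleeve. The rod is a 12 mm round bar (sleeves 14 mm) along the hinge direction on the flap's outer face, 64 mm from the hinge; sleeves 92 to 140 mm from the middle, clear of the tub. It may turn between the fingers. Frame as tub's with the flap closed: x -14, y 116, z 62 mm. 162 mm above the bench closed, 72 mm open
- rod_right (a point): the same point in the right (-y) orange sleeve: x -14, y -116, z 62 mm in the flap's frame, whose origin and axes are tub's when the flap is closed
- flap_edge (a point): middle of the flap's free edge, inner face (x 0, y 0, z 72 mm in the flap's frame): the lip that castings slide off. With the flap right down it is 62 mm (horizontally) in front of the hinge line and 79 mm above the bench (flap's underside 74 mm); castings land 0 to 80 mm further out
- pan: grey plastic catch pan, 158 (x) by 160 mm (y), walls 4 mm thick, 50 mm high; 0.18 kg. Upright grip lugs amid its +y and -y sides, 60 mm long (x), 12 mm thick (y from 76 to 88 mm), tops 72 mm above the underside: pinch one along y. Origin: middle of its underside, z up. To catch: stand it on the bench, square to the machine, middle 45 to 60 mm in front of the lip
- mat: black rubber mat on the bench, 180 x 200 x 4 mm, fixed, the pan's place; origin in the middle of its underside
- board: white soldering board, 180 x 200 x 12 mm, fixed on the bench, with the rough castings on it; origin in the middle of its underside
- stop_box: yellow stop station, 76 x 76 mm and 48 mm high, fixed on the bench beside the machine, with the red mushroom stop on top; origin in the middle of its underside, z up
- stop (a joint): travel of the red mushroom head: 0 out (machine live), 0.006 m in, on a hard stop. Over-centre spring: 4 N pushes it, it snaps in after 3 mm and stays in. Twist it to bring it out again
- stop_twist (a joint): turn of the red mushroom head, clockwise seen from above: 0 at rest, 1.0 rad at most; sprung back to 0 when let go. With the head in, twisting cams it up; past 0.5 rad it pops out, as far as the grip lets it. Turn it to about 0.8 rad; 0.1 Nm is enough
- stop_top (a point): centre of the top of the red mushroom head, a round head 40 mm in diameter and 20 mm high; 85 mm above the bench when out, 79 mm when in. The gap under the head is 16 mm (out) or 10 mm (in) above the yellow box
- mug: white mug, 84 mm wide, 85 mm high, a bystander; origin under its middle
- driver: red-handled screwdriver lying on the bench, 110 mm long, a bystander; origin under its middle
- jar: glass jar with black lid, 56 mm wide, 75 mm high, a bystander; origin under its middle

How it is judged:
By the outcome, as a careful person would: the job done as asked, in the order asked, and still so for the second after the job is handed in, with the robot touching nothing.
Of rough1, rough2, rough3, rough4 only 2 to 4 are there at a start; the rules pass over those that are not, and their reading is None.
Of bright1, bright2, bright3, bright4 only 2 to 4 are there at a start; the rules pass over those that are not, and their reading is None.
At some moment in a run one of rough1, rough2, rough3, rough4 may be knocked a few centimetres aside while the robot is not near it.
Once in a run the grip may slacken for a moment while it holds something.
It also fails if it takes over 208 s, if anything falls off the work surface, if the arm or the gripper's body presses on something with over 40 N, if the wrist force passes 120 N, or if a joint passes its speed limit or range.

## Working session

There is one attempt and no reset: what is moved stays moved. The work goes in short steps, Python scripts to look and compute and a tool call to move; the robot and the scene stay as the last step left them, time stands still between calls to the robot, and variables do not carry over. Pictures are saved under pics/ and viewed, at most 14 in all, crops included, and the job is handed in when it is done.

Besides the shell and the picture viewer there is one more tool, called as name([rows], argument=value, ...), one row to a line, values as JSON. carry_out: Moves the arm, as the interface text tells. Shift numbers are shares of 200 mm and turn numbers shares of 90 degrees, none past 1 either way. Its arguments: {"type":"object","properties":{"moves":{"type":"array"},"grip":{"type":"number"},"newtons":{"type":"number"}},"required":["moves"]}

```bash
ls; mkdir -p pics
cat > h.py <<'E'
import numpy as np, cv2
from station import r, read_camera
from scipy.spatial.transform import Rotation as Ro
def snap(cam,name):
    c=read_camera(cam); cv2.imwrite('pics/'+name+'.png',c['color'][:,:,::-1]); np.savez('pics/'+name+'.npz',**c); return c
def ray(c,u,v):
    K=c['K'];k=float(c['k1']);d=np.array([(u-K[0,2])/K[0,0],(v-K[1,2])/K[1,1]]);s=d.copy()
    for _ in range(30): s=d/(1+k*(s@s))
    R=c['R'];return -R.T@c['t'],R.T@np.array([s[0],s[1],1])
def px2w(c,u,v,z):
    o,d=ray(c,u,v);return o+d*(z-o[2])/d[2]
def w2px(c,X):
    p=c['R']@np.array(X)+c['t'];s=p[:2]/p[2];s=s*(1+float(c['k1'])*(s@s));K=c['K'];return np.array([K[0,0]*s[0]+K[0,2],K[1,1]*s[1]+K[1,2]])
def load(n): return dict(np.load('pics/'+n+'.npz'))
E
python3 - <<'E'
from h import *
for n in('scene','top'):
    c=snap(n,n+'0'); print(n,c['K'],c['k1'],-c['R'].T@c['t'],c['R'][2])
o=r.get_obs();print(o,r.grip_depth)
E
```

```text
pics
scene [[356.76284756   0.         254.60198038]
 [  0.         356.76284756 196.02976509]
 [  0.           0.           1.        ]] 0.004182250385068087 [ 1.22925115 -0.54963792  0.79607199] [-0.64502085  0.50481763 -0.57367871]
top [[487.84183842   0.         262.15746812]
 [  0.         487.84183842 192.99214486]
 [  0.           0.           1.        ]] -0.05529507596605754 [ 0.44784547 -0.00554768  1.37089919] [ 0.0522091   0.00980226 -0.99858807]
{'t': 0.1, 'joint_pos': array([ 1.15478969,  0.41181699, -0.01272613,  1.59697473,  0.0056117 ,
        1.13429228, -0.08219383]), 'dq': array([ 6.95248617e-05, -1.26914693e-03, -1.61352372e-03, -4.36277449e-04,
        4.74311037e-04, -7.18060503e-04,  6.20844558e-05]), 'effort': array([ 2.98377439e-03, -6.01827621e+01,  6.84199333e-01, -3.00087798e+01,
        1.40326208e-02,  6.45069347e-03,  2.77025379e-05]), 'tcp_pos': array([ 0.21281436, -0.58711248,  0.19203306]), 'eef_rot': array([ 9.84912444e-01,  1.73051866e-01, -1.78669925e-04, -7.05535189e-04]), 'ft_force': array([ 1.01999067,  0.05931689, -0.06435975]), 'ft_torque': array([ 0.00505582,  0.06042758, -0.008174  ]), 'gripper_force': 0.0, 'gripper_width': 0.08522473870238056} 0.0187
```

View pics/top0.png

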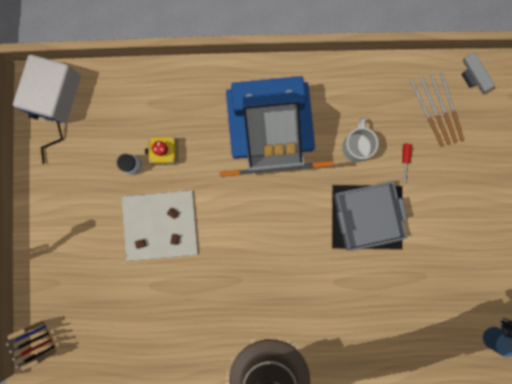

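View pics/scene0.png

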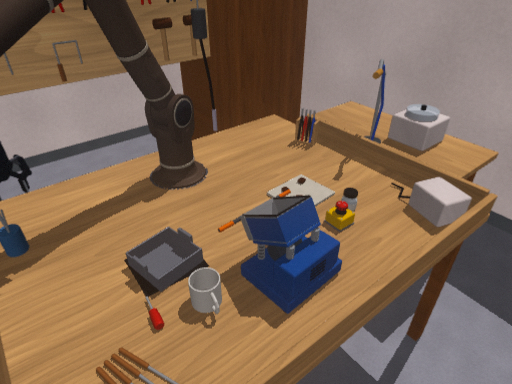

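Run:
```python
from h import *
S,T=load('scene0'),load('top0')
for X in ([0,0,0],[.2128,-.587,.192],[.5,0,0],[.5,.3,0]): print(X,w2px(S,X),w2px(T,X))
im=cv2.imread('pics/top0.png')
a=cv2.resize(im[60:270,110:420],(775,525),interpolation=cv2.INTER_CUBIC);cv2.imwrite('pics/c1.png',a)
# rough estimates
for n,u,v,z in [('stop',160,147,.085),('rodL',230,173.5,.162),('rodR',323,165,.162),('mug',361,145,.085),('jar',127,162,.075)]: print(n,px2w(T,u,v,z).round(3))
print(Ro.from_quat(r.get_obs()['eef_rot']).as_matrix().round(3))
```

```text
[0, 0, 0] [178.62926241 173.48263661] [269.43072148 379.41213497]
[0.2128, -0.587, 0.192] [ 16.25463137 214.60039201] [510.02785444 309.43857701]
[0.5, 0, 0] [249.81301838 234.03639182] [265.13393427 199.85445111]
[0.5, 0.3, 0] [312.41390822 201.66548068] [158.96059918 202.39915887]
stop [0.644 0.277 0.085]
rodL [0.562 0.085 0.162]
rodR [ 0.577 -0.147  0.162]
mug [ 0.636 -0.258  0.085]
jar [0.608 0.369 0.075]
[[ 0.94   0.341 -0.001]
 [ 0.341 -0.94   0.001]
 [-0.    -0.001 -1.   ]]
```

View pics/c1.png

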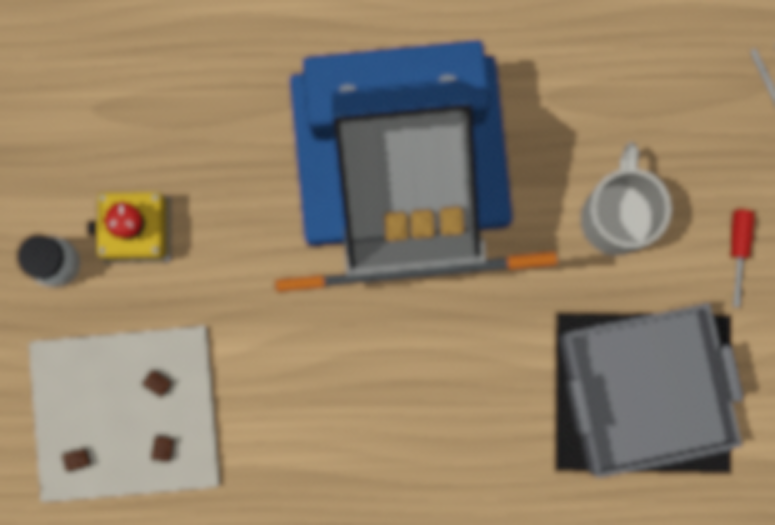

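```bash
cat >> h.py <<'E'
def blobs(c,lo,hi,box,z,amin=20):
    u0,v0,u1,v1=box; sc=6
    im=cv2.resize(c['color'][v0:v1,u0:u1],None,fx=sc,fy=sc,interpolation=cv2.INTER_CUBIC)
    m=cv2.inRange(cv2.cvtColor(im,cv2.COLOR_RGB2HSV),np.array(lo),np.array(hi)); out=[]
    for k in cv2.findContours(m,cv2.RETR_EXTERNAL,cv2.CHAIN_APPROX_NONE)[0]:
        if cv2.contourArea(k)<amin*sc*sc: continue
        P=np.array([px2w(c,(p[0][0]+.5)/sc-.5+u0,(p[0][1]+.5)/sc-.5+v0,z)[:2] for p in k])*1000
        q=cv2.minAreaRect(P.astype(np.float32)); out.append((np.array(q[0]).round(1),np.array(q[1]).round(1),round(q[2],1)))
    return out
E
python3 - <<'E'
from h import *
T=load('top0');S=load('scene0')
print('red',blobs(T,(0,150,80),(8,255,255),(145,130,180,165),.075)+blobs(T,(170,150,80),(180,255,255),(145,130,180,165),.075))
print('yellow',blobs(T,(20,120,80),(35,255,255),(140,130,185,170),.048))
print('rough',blobs(T,(0,50,10),(25,255,120),(125,195,195,260),.022))
print('orange',blobs(T,(5,180,120),(18,255,255),(210,155,345,185),.162))
print('mat',blobs(T,(0,0,0),(180,255,40),(325,175,410,255),.004))
C=lambda u,v,z:(px2w(T,u/2.5+110-.3,v/2.5+60-.3,z)*1000).round(1)[:2]
P=[C(*p,.054) for p in((562,335),(710,305),(740,442),(597,474))]
print('pan',P,np.mean(P,0),[np.degrees(np.arctan2(*(P[i]-P[j])[::-1])) for i,j in((0,1),(3,2),(0,3),(1,2))])
print('lugs',C(580,407,.07),C(735,372,.07))
M=[C(*p,.004) for p in((556,313),(731,470))];print('mat',M,np.mean(M,0))
print('bluecorners',[C(308,243,h) for h in(.02,.1)],[C(511,224,h) for h in(.02,.1)],C(303,60,.25),C(483,43,.25))
E
```

```text
red [(array([643.7, 280.7]), array([38.7, 33.8]), 70.1)]
yellow [(array([642.8, 280.1]), array([80.6, 77.4]), 89.5)]
rough [(array([386.6, 348.8]), array([21., 29.]), 13.4), (array([396.9, 252. ]), array([22.6, 27.6]), 80.9), (array([469.4, 256.9]), array([28.7, 22.1]), 55.3)]
orange [(array([563. ,  86.6]), array([ 9. , 44.2]), 4.3), (array([ 580.2, -145.6]), array([12.1, 45.3]), 4.4)]
mat [(array([ 367.4, -340.1]), array([70.2, 15.8]), 88.5), (array([ 423.8, -191.1]), array([126. ,  29.1]), 10.6), (array([ 514. , -375.5]), array([29.5, 12.7]), 1.6), (array([ 531.1, -222.6]), array([18. , 65.3]), 13.3)]
pan [array([ 510., -188.]), array([ 538.7, -349.7]), array([ 389.9, -376.8]), array([ 359.5, -221.1])] [ 449.525 -283.9  ] [np.float64(100.06456820725188), np.float64(101.04785693225718), np.float64(12.403787201936726), np.float64(10.321787857838574)]
lugs [ 432.1 -202.6] [ 465.2 -369.6]
mat [array([ 537.3, -189. ]), array([ 356.7, -379.6])] [ 447.  -284.3]
bluecorners [array([621.2,  86.8]), array([610.9,  81.4])] [array([ 636.8, -139.8]), array([ 625.6, -131.9])] [763.9  72.4] [775.6 -96.1]
```

```bash
cat >> h.py <<'E'
PSI=np.radians(4.24); XM=np.array([np.cos(PSI),np.sin(PSI),0]); YM=np.array([-np.sin(PSI),np.cos(PSI),0]); HINGE=np.array([.6146,-.0263,.115])
def mach(fwd,y,z): return HINGE*[1,1,0]-XM*fwd+YM*y+np.array([0,0,z])
def down(yaw_deg,tilt_deg=0): # tool y azimuth yaw, tool z tilted towards +y azimuth by tilt
    a=np.radians(yaw_deg);y=np.array([np.cos(a),np.sin(a),0]);z=np.array([0,0,-1.])
    return Ro.from_matrix(np.c_[np.cross(y,z),y,z])*Ro.from_rotvec([-np.radians(tilt_deg),0,0])
def plan(wps,p=None,R=None,step=.2,ang=35.):
    o=r.get_obs()
    if p is None: p=o['tcp_pos'];R=Ro.from_quat(o['eef_rot'])
    for P,Q in wps:
        n=int(max(np.ceil(np.linalg.norm(P-p)/step-.05),np.ceil(np.degrees((R.inv()*Q).magnitude())/ang-.02),1))
        print('->',np.round(P,3))
        for i in range(n):
            s=np.round(R.inv().apply((P-p)/(n-i))/.2,3); w=np.round((R.inv()*Q).as_rotvec()/(n-i)/(np.pi/2),3)
            p=p+R.apply(s*.2); R=R*Ro.from_rotvec(w*np.pi/2)
            print('  [[%g,%g,%g],[%g,%g,%g]]'%(*s,*w))
    return p,R
def st():
    o=r.get_obs();R=Ro.from_quat(o['eef_rot']).as_matrix();print('t',round(o['t'],2),'p',o['tcp_pos'].round(4),'y_az',round(np.degrees(np.arctan2(R[1,1],R[0,1])),1),'z',R[:,2].round(3),'F',o['ft_force'].round(1),'w',round(o['gripper_width'],4),'gf',o['gripper_force'])
E
python3 - <<'E'
from h import *
D=down(4.24); V=np.array
plan([(V([.213,-.588,.39]),down(-35)),(V([.5,-.2,.39]),D),(V([.6437,.2795,.35]),D),(V([.6437,.2795,.15]),D),(V([.6437,.2795,.095]),D)])
E
```

```text
-> [ 0.213 -0.588  0.39 ]
  [[-0.001,0.003,-0.99],[-0.001,-0,-0.39]]
-> [ 0.5  -0.2   0.39]
  [[0.804,0.021,0],[0,-0,-0.145]]
  [[0.779,0.203,0],[0,-0,-0.145]]
  [[0.712,0.373,0.001],[0,-0,-0.146]]
-> [0.644 0.28  0.35 ]
  [[0.779,0.298,0.067],[0,-0,0]]
  [[0.779,0.298,0.067],[0,-0,0]]
  [[0.78,0.299,0.066],[0,-0,0]]
-> [0.644 0.28  0.15 ]
  [[-0,-0.001,1],[0,-0,0]]
-> [0.644 0.28  0.095]
  [[-0,0,0.275],[0,-0,0]]
```

carry_out([
  [[0,0,-0.99],[0,0,-0.39]],
  [[0,0,-0.99],[0,0,-0.39]],
  [[0,0,-0.99],[0,0,-0.39]],
  [[0,0,-0.99],[0,0,-0.39]],
  [[0,0,-0.99],[0,0,-0.39]],
], grip=0)

```text
t: 0.52
tcp_pos: [0.213, -0.5876, 0.3944]
eef_rot: [0.885, 0.465, -0.0, 0.001]
ft_force: [0.6, -0.1, 0.6]
gripper_width: 0.0254
gripper_force: 0.0
```

carry_out([
  [[0.804,0.021,0],[0,0,-0.145]],
  [[0.804,0.021,0],[0,0,-0.145]],
  [[0.804,0.021,0],[0,0,-0.145]],
  [[0.804,0.021,0],[0,0,-0.145]],
  [[0.804,0.021,0],[0,0,-0.145]],
])

```text
t: 0.93
tcp_pos: [0.3146, -0.4514, 0.3915]
eef_rot: [0.826, 0.564, 0.002, 0.0]
ft_force: [0.6, -0.8, 1.0]
gripper_width: 0.0
gripper_force: 0.0
```

carry_out([
  [[0.779,0.203,0],[0,0,-0.145]],
  [[0.779,0.203,0],[0,0,-0.145]],
  [[0.779,0.203,0],[0,0,-0.145]],
  [[0.779,0.203,0],[0,0,-0.145]],
  [[0.779,0.203,0],[0,0,-0.145]],
])

```text
t: 1.35
tcp_pos: [0.4092, -0.3215, 0.3911]
eef_rot: [0.756, 0.654, 0.002, -0.0]
ft_force: [0.5, 0.7, 0.3]
gripper_width: -0.0003
gripper_force: 0.0
```

carry_out([
  [[0.712,0.373,0],[0,0,-0.146]],
  [[0.712,0.373,0],[0,0,-0.146]],
  [[0.712,0.373,0],[0,0,-0.146]],
  [[0.712,0.373,0],[0,0,-0.146]],
  [[0.712,0.373,0],[0,0,-0.146]],
])

```text
t: 1.77
tcp_pos: [0.5035, -0.1921, 0.3904]
eef_rot: [0.676, 0.736, 0.002, -0.001]
ft_force: [-0.6, 0.3, -0.1]
gripper_width: -0.0003
gripper_force: 0.0
```

Run:
```python
from h import *
st()
D=down(4.24); V=np.array
plan([(V([.6437,.2795,.35]),D),(V([.6437,.2795,.15]),D),(V([.6437,.2795,.095]),D)])
```

```text
t 1.77 p [ 0.5035 -0.1921  0.3904] y_az 4.9 z [ 0.001  0.004 -1.   ] F [-0.6  0.3 -0.1] w -0.0003 gf 0.0
-> [0.644 0.28  0.35 ]
  [[0.763,0.299,0.071],[0,-0.001,0.002]]
  [[0.764,0.297,0.069],[0,-0.001,0.002]]
  [[0.765,0.295,0.069],[0.001,-0,0.003]]
-> [0.644 0.28  0.15 ]
  [[-0.001,-0,1],[-0,-0,-0]]
-> [0.644 0.28  0.095]
  [[0,-0,0.275],[-0,-0,-0]]
```

carry_out([
  [[0.779,0.298,0.067],[0,0,0]],
  [[0.779,0.298,0.067],[0,0,0]],
  [[0.779,0.298,0.067],[0,0,0]],
  [[0.779,0.298,0.067],[0,0,0]],
  [[0.779,0.298,0.067],[0,0,0]],
])

```text
t: 2.18
tcp_pos: [0.5485, -0.0307, 0.3766]
eef_rot: [0.676, 0.737, 0.002, -0.002]
ft_force: [-1.2, 0.8, -0.6]
gripper_width: -0.0001
gripper_force: 0.0
```

carry_out([
  [[0.779,0.298,0.067],[0,0,0]],
  [[0.779,0.298,0.067],[0,0,0]],
  [[0.779,0.298,0.067],[0,0,0]],
  [[0.779,0.298,0.067],[0,0,0]],
  [[0.779,0.298,0.067],[0,0,0]],
])

```text
t: 2.6
tcp_pos: [0.595, 0.1287, 0.3621]
eef_rot: [0.676, 0.737, 0.001, -0.003]
ft_force: [-1.7, 0.6, -0.1]
gripper_width: -0.0
gripper_force: 0.0
```

carry_out([
  [[0.78,0.299,0.066],[0,0,0]],
  [[0.78,0.299,0.066],[0,0,0]],
  [[0.78,0.299,0.066],[0,0,0]],
  [[0.78,0.299,0.066],[0,0,0]],
  [[0.78,0.299,0.066],[0,0,0]],
])

```text
t: 3.02
tcp_pos: [0.642, 0.2882, 0.3467]
eef_rot: [0.677, 0.736, -0.001, -0.003]
ft_force: [-1.5, 1.3, -0.5]
gripper_width: -0.0001
gripper_force: 0.0
```

carry_out([
  [[0,0,0.2],[0,0,0]],
  [[0,0,0.4],[0,0,0]],
  [[0,0,0.6],[0,0,0]],
  [[0,0,0.8],[0,0,0]],
  [[0,0,1],[0,0,0]],
])

```text
t: 3.43
tcp_pos: [0.644, 0.2784, 0.1485]
eef_rot: [0.68, 0.733, -0.0, 0.0]
ft_force: [0.8, 0.1, 0.1]
gripper_width: -0.0001
gripper_force: 0.0
```

carry_out([
  [[0,0,0.1],[0,0,0]],
  [[0,0,0.2],[0,0,0]],
  [[0,0,0.24],[0,0,0]],
  [[0,0,0.24],[0,0,0]],
  [[0,0,0.24],[0,0,0]],
])

```text
t: 3.85
tcp_pos: [0.6442, 0.2796, 0.1031]
eef_rot: [0.68, 0.733, -0.0, -0.0]
ft_force: [0.7, 1.0, 0.1]
gripper_width: -0.0006
gripper_force: 0.0
```

Run:
```python
from h import *
st(); plan([(np.array([.6437,.2795,.079]),down(4.24))])
```

```text
t 3.85 p [0.6442 0.2796 0.1031] y_az 4.2 z [-0. -0. -1.] F [0.7 1.  0.1] w -0.0006 gf 0.0
-> [0.644 0.28  0.079]
  [[-0,-0.003,0.121],[-0,0,0]]
```

carry_out([
  [[0,0,0.08],[0,0,0]],
  [[0,0,0.1],[0,0,0]],
  [[0,0,0.115],[0,0,0]],
  [[0,0,0.122],[0,0,0]],
  [[0,0,0.126],[0,0,0]],
])

```text
t: 4.27
tcp_pos: [0.6442, 0.2802, 0.0784]
eef_rot: [0.68, 0.733, 0.0, 0.0]
ft_force: [-0.4, -0.0, -0.8]
gripper_width: -0.0002
gripper_force: 0.0
```

carry_out([
  [[0,0,0.004],[0,0,0]],
  [[0,0,0.004],[0,0,0]],
  [[0,0,0.004],[0,0,0]],
])

```text
t: 4.52
tcp_pos: [0.644, 0.28, 0.0772]
eef_rot: [0.68, 0.733, 0.0, 0.0]
ft_force: [0.2, 0.9, -0.5]
gripper_width: -0.0004
gripper_force: 0.0
```

Run:
```python
from h import *
st()
```

```text
t 4.52 p [0.644  0.28   0.0772] y_az 4.3 z [ 0.  0. -1.] F [ 0.2  0.9 -0.5] w -0.0004 gf 0.0
```

carry_out([
  [[0,0,0.01],[0,0,0]],
  [[0,0,0.015],[0,0,0]],
  [[0,0,0.02],[0,0,0]],
  [[0,0,0.02],[0,0,0]],
])

```text
t: 4.85
tcp_pos: [0.6437, 0.2799, 0.0724]
eef_rot: [0.68, 0.733, -0.0, -0.0]
ft_force: [0.2, -0.3, -0.2]
gripper_width: 0.0001
gripper_force: 0.0
```

Run:
```python
from h import *
st()
c=snap('scene','s1');p=w2px(c,[.644,.28,.08]).astype(int);print(p)
a=np.concatenate([cv2.resize(load(n)['color'][p[1]-40:p[1]+30,p[0]-40:p[0]+40],(400,350),interpolation=cv2.INTER_CUBIC) for n in('scene0','s1')],1)
cv2.imwrite('pics/s1c.png',a[:,:,::-1])
```

```text
t 4.85 p [0.6437 0.2799 0.0724] y_az 4.3 z [-0. -0. -1.] F [ 0.2 -0.3 -0.2] w 0.0001 gf 0.0
[341 204]
```

View pics/s1c.png

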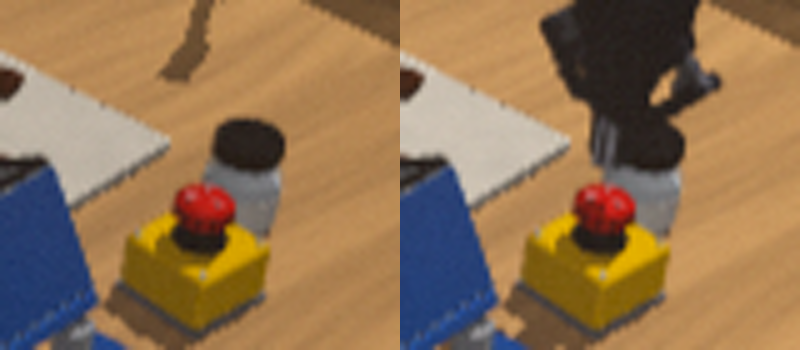

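Run:
```python
from h import *
c=snap('top','t1');s=load('s1')
print(w2px(c,[.6437,.2799,.0724]),w2px(s,[.6437,.2799,.0724]))
a=cv2.resize(s['color'][150:235,295:385],(510,480),interpolation=cv2.INTER_CUBIC)
b=cv2.resize(c['color'][110:190,120:200],(290,290),interpolation=cv2.INTER_CUBIC)
o=np.zeros((480,800,3),np.uint8);o[:,:510]=a;o[:290,510:]=b
cv2.imwrite('pics/s1d.png',o[:,:,::-1])
```

```text
[159.78410891 148.00152727] [340.74719943 206.01052935]
```

View pics/s1d.png

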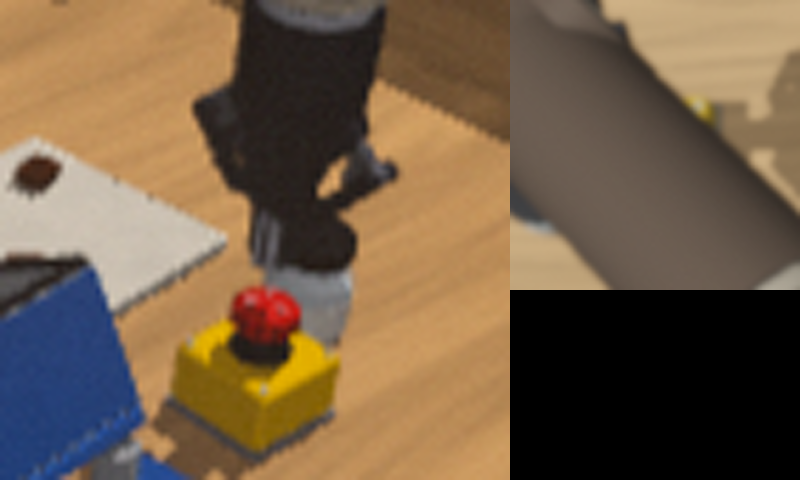

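Run:
```python
from h import *
s=load('s1')
for z in(.07,.08,.09,.1,.11,.12):print(z,w2px(s,[.6437,.28,z]).round(1),px2w(s,341,197,z).round(3))
for z in(.19,.21,.23,.25):print(z,w2px(s,[.2128-.0145,-.587+.04,z]).round(1),w2px(s,[.2128+.0145,-.587-.04,z]).round(1))
a=cv2.resize(load('scene0')['color'][120:260,0:100],(500,700)[:2],interpolation=cv2.INTER_CUBIC)[:600]
b=cv2.resize(load('top0')['color'][270:384,440:512],(288,456),interpolation=cv2.INTER_CUBIC)
o=np.zeros((600,800,3),np.uint8);o[:,:500]=a;o[:456,512:]=b
cv2.imwrite('pics/s1e.png',o[:,:,::-1])
```

```text
0.07 [340.7 206.6] [0.607 0.325 0.07 ]
0.08 [341.1 204.2] [0.616 0.312 0.08 ]
0.09 [341.5 201.8] [0.624 0.3   0.09 ]
0.1 [341.9 199.4] [0.633 0.288 0.1  ]
0.11 [342.3 196.9] [0.641 0.276 0.11 ]
0.12 [342.7 194.5] [0.65  0.264 0.12 ]
0.19 [ 31.5 207.3] [  0.7 223.5]
0.21 [ 28.9 201.6] [ -2.4 217.7]
0.23 [ 26.2 195.7] [ -5.6 211.7]
0.25 [ 23.5 189.8] [ -8.9 205.5]
```

View pics/s1e.png

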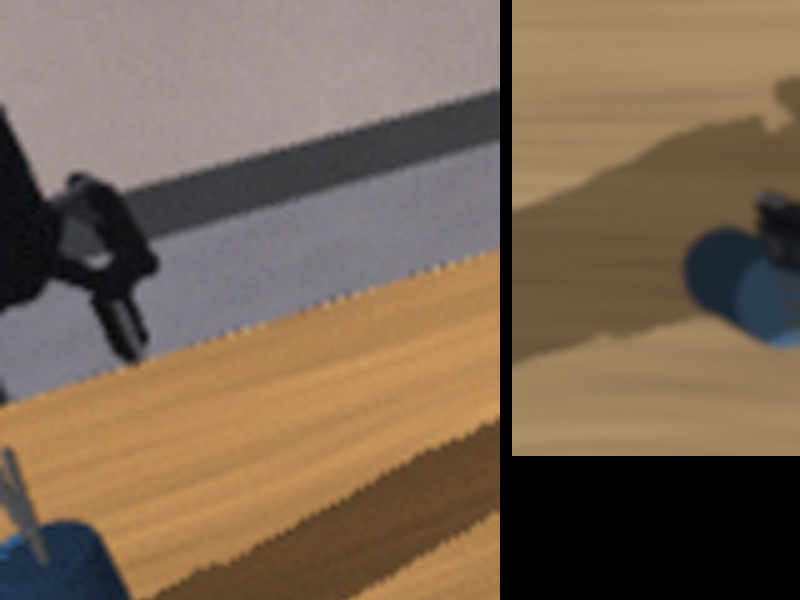

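Run:
```python
from h import *
t=load('top0');s=load('scene0')
for z in(.206,.243):print(z,w2px(t,[.198,-.547,z]).round(1),w2px(t,[.227,-.627,z]).round(1))
# triangulate from scene (27,192), top (503.5,321)
def tri(a,b):
    (o1,d1),(o2,d2)=ray(s,*a),ray(t,*b);A=np.c_[d1,-d2];k=np.linalg.lstsq(A,o2-o1,rcond=None)[0];return (o1+d1*k[0]).round(3),(o2+d2*k[1]).round(3)
print(tri((27,192),(503.5,321)),tri((27,192),(501.5,324)))
```

```text
0.206 [496.8 317.3] [528.9 303.9]
0.243 [504.1 320.5] [537.3 306.7]
(array([ 0.198, -0.542,  0.24 ]), array([ 0.197, -0.546,  0.242])) (array([ 0.189, -0.542,  0.235]), array([ 0.189, -0.544,  0.237]))
```

carry_out([
  [[0,0,0.04],[0,0,0]],
  [[0,0,0.07],[0,0,0]],
  [[0,0,0.085],[0,0,0]],
  [[0,0,0.09],[0,0,0]],
  [[0,0,0.095],[0,0,0]],
])

```text
t: 5.37
tcp_pos: [0.6436, 0.2799, 0.0532]
eef_rot: [0.68, 0.733, -0.0, -0.0]
ft_force: [-0.5, 0.3, -0.4]
gripper_width: -0.0003
gripper_force: 0.0
```

carry_out([
  [[0,0,0.01],[0,0,0]],
  [[0,0,0.015],[0,0,0]],
  [[0,0,0.015],[0,0,0]],
])

```text
t: 5.62
tcp_pos: [0.6438, 0.2799, 0.0506]
eef_rot: [0.68, 0.733, -0.0, -0.0]
ft_force: [0.5, 0.1, 0.6]
gripper_width: 0.0
gripper_force: 0.0
```

carry_out([
  [[0,0,0.01],[0,0,0]],
  [[0,0,0.015],[0,0,0]],
  [[0,0,0.015],[0,0,0]],
])

```text
t: 5.87
tcp_pos: [0.6437, 0.2799, 0.0476]
eef_rot: [0.68, 0.733, -0.0, -0.0]
ft_force: [0.4, 0.8, 0.6]
gripper_width: 0.0001
gripper_force: 0.0
```

carry_out([
  [[0,0,0.01],[0,0,0]],
  [[0,0,0.015],[0,0,0]],
  [[0,0,0.015],[0,0,0]],
])

```text
t: 6.12
tcp_pos: [0.6437, 0.2799, 0.0445]
eef_rot: [0.68, 0.733, -0.0, -0.0]
ft_force: [-0.4, 0.4, 0.3]
gripper_width: 0.0
gripper_force: 0.0
```

carry_out([
  [[0,0,0.007],[0,0,0]],
  [[0,0,0.01],[0,0,0]],
  [[0,0,0.01],[0,0,0]],
])

```text
t: 6.37
tcp_pos: [0.6436, 0.2799, 0.0425]
eef_rot: [0.68, 0.733, -0.0, -0.0]
ft_force: [-0.2, 0.7, 0.3]
gripper_width: 0.0002
gripper_force: 0.0
```

carry_out([
  [[0,0,0.007],[0,0,0]],
  [[0,0,0.01],[0,0,0]],
  [[0,0,0.01],[0,0,0]],
])

```text
t: 6.62
tcp_pos: [0.6437, 0.2799, 0.0406]
eef_rot: [0.68, 0.733, -0.0, -0.0]
ft_force: [-0.5, -0.1, 0.7]
gripper_width: -0.0003
gripper_force: 0.0
```

Run:
```python
from h import *
s=snap('scene','s2')
a=cv2.resize(s['color'][170:230,310:370],(600,600),interpolation=cv2.INTER_CUBIC)
cv2.imwrite('pics/s2c.png',a[:,:,::-1]);st()
```

```text
t 6.67 p [0.6438 0.2799 0.0406] y_az 4.3 z [-0. -0. -1.] F [-0.5 -0.8 -0.4] w -0.0 gf 0.0
```

View pics/s2c.png

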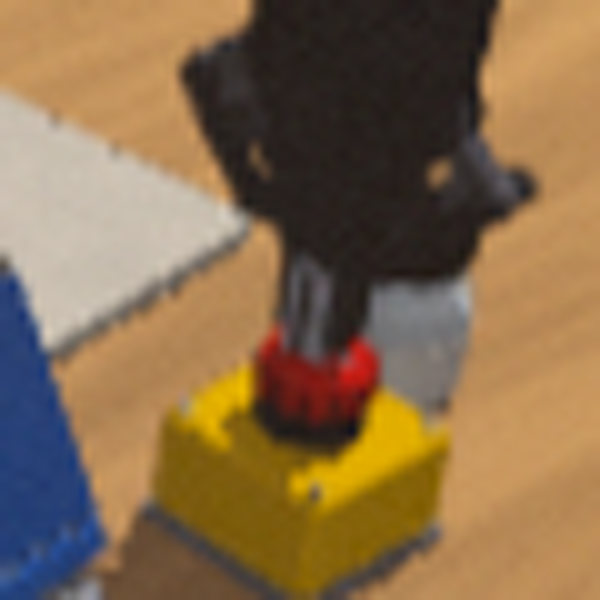

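carry_out([
  [[0,0,0.005],[0,0,0]],
  [[0,0,0.006],[0,0,0]],
  [[0,0,0.006],[0,0,0]],
])

```text
t: 6.92
tcp_pos: [0.644, 0.2801, 0.0402]
eef_rot: [0.68, 0.733, 0.0, 0.0]
ft_force: [-0.6, -1.5, 4.1]
gripper_width: -0.0
gripper_force: 2.2
```

carry_out([
  [[0,0,0.005],[0,0,0]],
  [[0,0,0.006],[0,0,0]],
  [[0,0,0.006],[0,0,0]],
])

```text
t: 7.17
tcp_pos: [0.6441, 0.2801, 0.04]
eef_rot: [0.68, 0.733, 0.0, 0.0]
ft_force: [-4.2, -2.5, 10.9]
gripper_width: -0.0
gripper_force: 5.6
```

carry_out([
  [[0,0,0.005],[0,0,0]],
  [[0,0,0.006],[0,0,0]],
  [[0,0,0.006],[0,0,0]],
])

```text
t: 7.42
tcp_pos: [0.6442, 0.2802, 0.0399]
eef_rot: [0.68, 0.733, 0.001, 0.001]
ft_force: [-5.3, -4.2, 18.6]
gripper_width: 0.0001
gripper_force: 9.1
```

```bash
cat >> h.py <<'E'
OFF=.039
_plan=plan
def plan(wps,**k): return _plan([(P+OFF*Q.apply([0,0,1]),Q) for P,Q in wps],**k)
E
python3 - <<'E'
from h import *
st();V=np.array; L=down(-78.9)
plan([(V([.6437,.28,.27]),down(4.24)),(V([.433,-.204,.30]),L),(V([.433,-.204,.10]),L),(V([.433,-.204,.044]),L)])
E
```

```text
t 7.42 p [0.6442 0.2802 0.0399] y_az 4.3 z [ 0.002 -0.    -1.   ] F [-5.3 -4.2 18.6] w 0.0001 gf 9.114348203729605
-> [0.644 0.28  0.231]
  [[-0.001,-0.001,-0.956],[0.001,0,0]]
-> [ 0.433 -0.204  0.261]
  [[-0.778,-0.41,-0.05],[0,0,0.308]]
  [[-0.88,-0.001,-0.05],[0,-0,0.308]]
  [[-0.779,0.408,-0.049],[0,-0,0.308]]
-> [ 0.433 -0.204  0.061]
  [[-0,0,1],[0,-0,-0]]
-> [ 0.433 -0.204  0.005]
  [[-0,0,0.28],[0,-0,-0]]
```

carry_out([
  [[0,0,-0.1],[0,0,0]],
  [[0,0,-0.3],[0,0,0]],
  [[0,0,-0.5],[0,0,0]],
  [[0,0,-0.7],[0,0,0]],
  [[0,0,-0.956],[0,0,0]],
], grip=1)

```text
t: 7.83
tcp_pos: [0.6434, 0.2797, 0.2202]
eef_rot: [0.68, 0.733, -0.0, -0.0]
ft_force: [1.2, 0.3, -0.1]
gripper_width: 0.0604
gripper_force: 0.0
```

carry_out([
  [[-0.778,-0.41,-0.05],[0,0,0.308]],
  [[-0.778,-0.41,-0.05],[0,0,0.308]],
  [[-0.778,-0.41,-0.05],[0,0,0.308]],
  [[-0.778,-0.41,-0.05],[0,0,0.308]],
  [[-0.778,-0.41,-0.05],[0,0,0.308]],
])

```text
t: 8.25
tcp_pos: [0.5724, 0.1111, 0.2292]
eef_rot: [0.84, 0.543, -0.001, 0.002]
ft_force: [1.6, -0.4, 1.0]
gripper_width: 0.0856
gripper_force: 0.0
```

carry_out([
  [[-0.88,0,-0.05],[0,0,0.308]],
  [[-0.88,0,-0.05],[0,0,0.308]],
  [[-0.88,0,-0.05],[0,0,0.308]],
  [[-0.88,0,-0.05],[0,0,0.308]],
  [[-0.88,0,-0.05],[0,0,0.308]],
])

```text
t: 8.67
tcp_pos: [0.5013, -0.0499, 0.2391]
eef_rot: [0.945, 0.326, -0.001, 0.002]
ft_force: [-0.1, -0.2, -0.1]
gripper_width: 0.0855
gripper_force: 0.0
```

carry_out([
  [[-0.779,0.408,-0.049],[0,0,0.308]],
  [[-0.779,0.408,-0.049],[0,0,0.308]],
  [[-0.779,0.408,-0.049],[0,0,0.308]],
  [[-0.779,0.408,-0.049],[0,0,0.308]],
  [[-0.779,0.408,-0.049],[0,0,0.308]],
])

```text
t: 9.08
tcp_pos: [0.4303, -0.2106, 0.249]
eef_rot: [0.996, 0.09, -0.001, 0.001]
ft_force: [1.4, -0.3, -0.3]
gripper_width: 0.0855
gripper_force: 0.0
```

carry_out([
  [[0,0,0.2],[0,0,0]],
  [[0,0,0.4],[0,0,0]],
  [[0,0,0.6],[0,0,0]],
  [[0,0,0.6],[0,0,0]],
  [[0,0,0.6],[0,0,0]],
])

```text
t: 9.5
tcp_pos: [0.4324, -0.2032, 0.1278]
eef_rot: [0.995, 0.098, -0.002, -0.001]
ft_force: [-0.3, 0.4, 0.5]
gripper_width: 0.0855
gripper_force: 0.0
```

Run:
```python
from h import *
st();V=np.array; L=down(-78.9)
plan([(V([.433,-.204,.10]),L),(V([.433,-.204,.044]),L)])
s=snap('scene','s3');t=snap('top','t3')
a=cv2.resize(s['color'][190:300,110:220],(440,440),interpolation=cv2.INTER_CUBIC)
b=cv2.resize(t['color'][160:250,320:410],(360,360),interpolation=cv2.INTER_CUBIC)
o=np.zeros((440,800,3),np.uint8);o[:,:440]=a;o[:360,440:]=b
cv2.imwrite('pics/p3.png',o[:,:,::-1])
```

```text
t 9.5 p [ 0.4324 -0.2032  0.1278] y_az -78.8 z [-0.004  0.002 -1.   ] F [-0.3  0.4  0.5] w 0.0855 gf 0.0
-> [ 0.433 -0.204  0.061]
  [[0.003,0.006,0.334],[-0.002,0.002,0.001]]
-> [ 0.433 -0.204  0.005]
  [[0,-0.001,0.28],[0,0,0]]
```

View pics/p3.png

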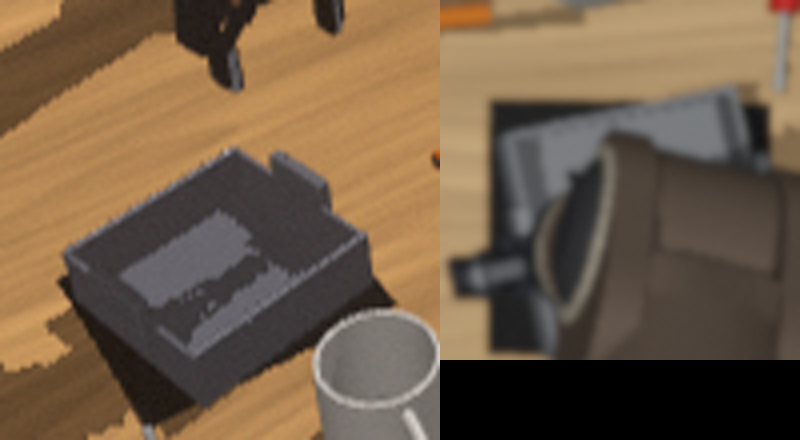

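Run:
```python
from h import *
s=load('s3')
f=lambda X:((w2px(s,X)-[110,190])*4).round(0)
print('lug',f([.433,-.204,.076]))
a=np.radians(-78.9);d=np.array([np.cos(a),np.sin(a),0])
for z in(.128,.154,.167,.18):
  p=np.array([.4324,-.2032,z]);print(z,f(p+.0475*d),f(p-.0475*d))
a=np.radians(11.1);ex=np.array([np.cos(a),np.sin(a),0]);ey=np.array([-np.sin(a),np.cos(a),0]);c=np.array([.449,-.285,0])
print([f(c+ex*x+ey*y+[0,0,.054]) for x,y in((-.079,-.08),(-.079,.08),(.079,.08),(.079,-.08))],[f(c+ex*x+ey*y+[0,0,.076]) for x,y in((-.03,.082),(.03,.082))])
```

```text
lug [296. 165.]
0.128 [237. 142.] [336.  82.]
0.154 [232. 114.] [333.  55.]
0.167 [230. 100.] [331.  41.]
0.18 [227.  86.] [329.  27.]
[array([ 59., 252.]), array([233., 146.]), array([365., 234.]), array([190., 358.])] [array([270., 149.]), array([321., 182.])]
```

carry_out([
  [[0,0,0.15],[0,0,0]],
  [[0,0,0.3],[0,0,0]],
  [[0,0,0.4],[0,0,0]],
  [[0,0,0.5],[0,0,0]],
  [[0,0,0.58],[0,0,0]],
])

```text
t: 10.02
tcp_pos: [0.4356, -0.2048, 0.0139]
eef_rot: [0.995, 0.097, 0.002, 0.001]
ft_force: [-0.1, 0.1, -0.0]
gripper_width: 0.0854
gripper_force: 0.0
```

carry_out([
  [[0,0,0.02],[0,0,0]],
  [[0,0,0.034],[0,0,0]],
  [[0,0,0.034],[0,0,0]],
])

```text
t: 10.27
tcp_pos: [0.4348, -0.2045, 0.0072]
eef_rot: [0.995, 0.097, 0.001, 0.001]
ft_force: [-0.1, -0.6, 0.6]
gripper_width: 0.0852
gripper_force: 0.0
```

carry_out([
  [[0,0,0],[0,0,0]],
  [[0,0,0],[0,0,0]],
  [[0,0,0],[0,0,0]],
  [[0,0,0],[0,0,0]],
  [[0,0,0],[0,0,0]],
], grip=0, newtons=80)

```text
t: 10.68
tcp_pos: [0.4336, -0.2042, 0.0062]
eef_rot: [0.995, 0.097, 0.0, 0.0]
ft_force: [0.7, 0.1, 0.0]
gripper_width: 0.0256
gripper_force: 0.0
```

carry_out([
  [[0,0,0],[0,0,0]],
  [[0,0,0],[0,0,0]],
])

```text
t: 10.85
tcp_pos: [0.4336, -0.2041, 0.0062]
eef_rot: [0.995, 0.097, 0.0, 0.0]
ft_force: [-1.1, -0.5, 6.3]
gripper_width: 0.0108
gripper_force: 78.6
```

Run:
```python
from h import *
st();V=np.array; L=down(-78.9); Q=down(-85.76)
lug=mach(.115,.082,0); print(lug)
z=.044
plan([(V([.433,-.204,z+.03]),L),(lug+[-.03,-.06,z+.03],Q),(lug+[0,0,z+.03],Q),(lug+[0,0,z-.004],Q)])
```

```text
t 10.85 p [ 0.4336 -0.2041  0.0062] y_az -78.9 z [ 0. -0. -1.] F [-1.1 -0.5  6.3] w 0.0108 gf 78.55110394768417
[0.49385212 0.04697311 0.        ]
-> [ 0.433 -0.204  0.035]
  [[-0.003,-0.001,-0.144],[0,-0,-0]]
-> [ 0.464 -0.013  0.035]
  [[0.336,-0.907,-0],[0,-0,0.076]]
-> [0.494 0.047 0.035]
  [[0.171,-0.288,-0],[0,-0,0]]
-> [0.494 0.047 0.001]
  [[0,-0,0.17],[0,-0,0]]
```

carry_out([
  [[0,0,-0.03],[0,0,0]],
  [[0,0,-0.07],[0,0,0]],
  [[0,0,-0.11],[0,0,0]],
  [[0,0,-0.144],[0,0,0]],
  [[0,0,-0.144],[0,0,0]],
])

```text
t: 11.27
tcp_pos: [0.4344, -0.2045, 0.0364]
eef_rot: [0.995, 0.097, 0.001, 0.001]
ft_force: [-0.6, -1.1, -2.3]
gripper_width: 0.011
gripper_force: 78.1
```

Run:
```python
from h import *
st()
s=snap('scene','s4')
o=cv2.resize(s['color'][170:310,90:290],(800,560),interpolation=cv2.INTER_CUBIC)
cv2.imwrite('pics/p4.png',o[:,:,::-1])
```

```text
t 11.27 p [ 0.4344 -0.2045  0.0364] y_az -78.9 z [ 0.002 -0.001 -1.   ] F [-0.6 -1.1 -2.3] w 0.011 gf 78.08624370954931
```

View pics/p4.png

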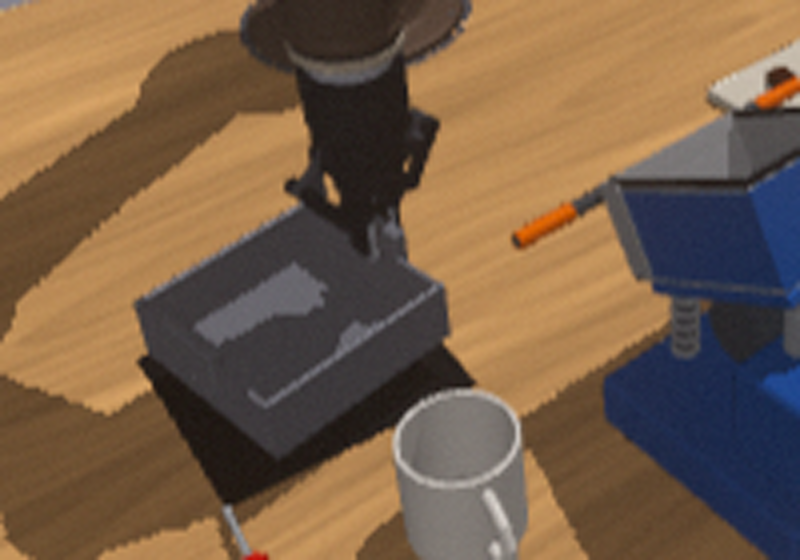

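carry_out([
  [[0.05,-0.136,0],[0,0,0.01]],
  [[0.115,-0.31,0],[0,0,0.025]],
  [[0.185,-0.5,0],[0,0,0.04]],
  [[0.255,-0.69,0],[0,0,0.06]],
  [[0.336,-0.907,0],[0,0,0.076]],
])

```text
t: 11.73
tcp_pos: [0.4634, -0.0163, 0.0346]
eef_rot: [0.999, 0.036, 0.0, 0.0]
ft_force: [0.4, 0.7, -2.2]
gripper_width: 0.0109
gripper_force: 78.2
```

carry_out([
  [[0.06,-0.1,0],[0,0,0]],
  [[0.11,-0.19,0],[0,0,0]],
  [[0.15,-0.26,0],[0,0,0]],
  [[0.171,-0.288,0],[0,0,0]],
  [[0.171,-0.288,0],[0,0,0]],
])

```text
t: 12.15
tcp_pos: [0.494, 0.044, 0.0345]
eef_rot: [0.999, 0.038, 0.0, -0.0]
ft_force: [0.1, 0.2, -2.0]
gripper_width: 0.011
gripper_force: 78.3
```

carry_out([
  [[0,0,0],[0,0,0]],
  [[0,0,0],[0,0,0]],
  [[0,0,0],[0,0,0]],
])

```text
t: 12.4
tcp_pos: [0.4929, 0.0408, 0.0345]
eef_rot: [0.999, 0.036, -0.0, 0.0]
ft_force: [1.1, -0.2, -1.5]
gripper_width: 0.011
gripper_force: 78.3
```

Run:
```python
from h import *
st()
lug=mach(.115,.082,0);Q=down(-85.76); plan([(lug+[0,0,.074],Q)])
```

```text
t 12.4 p [0.4929 0.0408 0.0345] y_az -85.8 z [-0.001 -0.001 -1.   ] F [ 1.1 -0.2 -1.5] w 0.011 gf 78.3066099282587
-> [0.494 0.047 0.035]
  [[0.007,-0.031,-0.002],[0,0,-0.001]]
```

carry_out([
  [[0.007,-0.031,0],[0,0,0]],
  [[0.007,-0.031,0.04],[0,0,0]],
  [[0.007,-0.031,0.09],[0,0,0]],
  [[0.007,-0.031,0.13],[0,0,0]],
  [[0.007,-0.031,0.15],[0,0,0]],
])

```text
t: 12.82
tcp_pos: [0.4932, 0.0483, 0.0029]
eef_rot: [0.999, 0.037, -0.001, 0.0]
ft_force: [-0.1, -0.6, -1.6]
gripper_width: 0.0111
gripper_force: 78.2
```

carry_out([
  [[0,0,0.005],[0,0,0]],
  [[0,0,0.012],[0,0,0]],
  [[0,0,0.012],[0,0,0]],
])

```text
t: 13.07
tcp_pos: [0.494, 0.0485, 0.0023]
eef_rot: [0.999, 0.037, -0.0, 0.0]
ft_force: [-0.3, 0.4, -1.6]
gripper_width: 0.0109
gripper_force: 78.4
```

Run:
```python
from h import *
st()
lug=mach(.115,.082,0);Q=down(-85.76); plan([(lug+[0,0,.04],Q)])
```

```text
t 13.07 p [0.494  0.0485 0.0023] y_az -85.7 z [-0.001 -0.    -1.   ] F [-0.3  0.4 -1.6] w 0.0109 gf 78.35872890427709
-> [0.494 0.047 0.001]
  [[-0.001,0.008,0.007],[0,0,0]]
```

carry_out([
  [[0,0,0.004],[0,0,0]],
  [[0,0,0.008],[0,0,0]],
  [[0,0,0.008],[0,0,0]],
])

```text
t: 13.32
tcp_pos: [0.4943, 0.0486, 0.0022]
eef_rot: [0.999, 0.037, 0.0, 0.0]
ft_force: [-8.8, -0.2, 19.9]
gripper_width: 0.0108
gripper_force: 81.6
```

carry_out([
  [[0,0,0],[0,0,0]],
  [[0,0,0],[0,0,0]],
  [[0,0,0],[0,0,0]],
  [[0,0,0],[0,0,0]],
  [[0,0,0],[0,0,0]],
], grip=0.55)

```text
t: 13.73
tcp_pos: [0.4944, 0.0486, 0.0005]
eef_rot: [0.999, 0.037, -0.0, -0.0]
ft_force: [0.1, 0.2, 0.6]
gripper_width: 0.0473
gripper_force: 0.0
```

Run:
```python
from h import *
st()
Q0=down(-85.76);Q=down(4.24,30);zt=Q.apply([0,0,1]);print(zt)
rod=mach(.0431,.118,.1617);print('rod',rod)
plan([(mach(.115,.082,.24),Q0),(rod-.09*zt,Q),(rod+.0187*zt-.03*zt,Q),(rod+.0187*zt,Q)])
```

```text
t 13.73 p [0.4944 0.0486 0.0005] y_az -85.7 z [-0.  0. -1.] F [0.1 0.2 0.6] w 0.0473 gf 0.0
[ 0.49863155  0.03696722 -0.8660254 ]
rod [0.5628937  0.08819047 0.1617    ]
-> [0.494 0.047 0.201]
  [[-0.003,0.008,-1.002],[-0,0,0]]
-> [0.537 0.086 0.206]
  [[0.077,-0.06,-0.008],[-0.087,0.087,-0.325]]
  [[0.097,-0.014,-0.001],[-0.087,0.087,-0.325]]
  [[0.091,0.035,0.013],[-0.087,0.087,-0.325]]
-> [0.577 0.089 0.138]
  [[-0,0,0.394],[-0,-0,0]]
-> [0.592 0.09  0.112]
  [[-0,0.001,0.15],[-0,-0,0]]
```

carry_out([
  [[0,0,-0.15],[0,0,0]],
  [[0,0,-0.35],[0,0,0]],
  [[0,0,-0.55],[0,0,0]],
  [[0,0,-0.75],[0,0,0]],
  [[0,0,-1],[0,0,0]],
])

```text
t: 14.15
tcp_pos: [0.4937, 0.0486, 0.194]
eef_rot: [0.999, 0.037, -0.0, -0.0]
ft_force: [1.8, -0.1, -0.7]
gripper_width: 0.0469
gripper_force: 0.0
```

carry_out([
  [[0.077,-0.06,-0.008],[-0.087,0.087,-0.325]],
  [[0.077,-0.06,-0.008],[-0.087,0.087,-0.325]],
  [[0.077,-0.06,-0.008],[-0.087,0.087,-0.325]],
  [[0.077,-0.06,-0.008],[-0.087,0.087,-0.325]],
  [[0.077,-0.06,-0.008],[-0.087,0.087,-0.325]],
])

```text
t: 14.57
tcp_pos: [0.508, 0.0624, 0.1938]
eef_rot: [0.952, 0.292, 0.071, 0.066]
ft_force: [0.4, 0.1, 0.6]
gripper_width: 0.0467
gripper_force: 0.0
```

carry_out([
  [[0.097,-0.014,-0.001],[-0.087,0.087,-0.325]],
  [[0.097,-0.014,-0.001],[-0.087,0.087,-0.325]],
  [[0.097,-0.014,-0.001],[-0.087,0.087,-0.325]],
  [[0.097,-0.014,-0.001],[-0.087,0.087,-0.325]],
  [[0.097,-0.014,-0.001],[-0.087,0.087,-0.325]],
])

```text
t: 14.98
tcp_pos: [0.5221, 0.0748, 0.1949]
eef_rot: [0.834, 0.52, 0.135, 0.126]
ft_force: [-0.4, -0.5, -1.0]
gripper_width: 0.0472
gripper_force: 0.0
```

carry_out([
  [[0.091,0.035,0.013],[-0.087,0.087,-0.325]],
  [[0.091,0.035,0.013],[-0.087,0.087,-0.325]],
  [[0.091,0.035,0.013],[-0.087,0.087,-0.325]],
  [[0.091,0.035,0.013],[-0.087,0.087,-0.325]],
  [[0.091,0.035,0.013],[-0.087,0.087,-0.325]],
])

```text
t: 15.4
tcp_pos: [0.5367, 0.0872, 0.1965]
eef_rot: [0.655, 0.71, 0.189, 0.177]
ft_force: [-1.0, 0.2, -0.0]
gripper_width: 0.047
gripper_force: 0.0
```

carry_out([
  [[0,0,0],[0,0,0]],
  [[0,0,0],[0,0,0]],
])

```text
t: 15.57
tcp_pos: [0.5377, 0.0877, 0.1973]
eef_rot: [0.658, 0.707, 0.189, 0.176]
ft_force: [0.2, 0.3, -0.3]
gripper_width: 0.0473
gripper_force: 0.0
```

Run:
```python
from h import *
st()
Q=down(4.24,30);zt=Q.apply([0,0,1])
rod=mach(.0431,.118,.1617)
plan([(rod-.0113*zt,Q),(rod+.0187*zt,Q)])
s=snap('scene','s5');t=snap('top','t5')
f=lambda X:((w2px(s,X)-[190,150])*4).round(0)
p=r.get_obs()['tcp_pos']-.039*zt; print('tip',f(p),'rodL',f(rod))
o=np.zeros((560,800,3),np.uint8)
o[:480,:480]=cv2.resize(s['color'][150:270,190:310],(480,480),interpolation=cv2.INTER_CUBIC)
o[:,480:]=cv2.resize(t['color'][110:250,210:290],(320,560),interpolation=cv2.INTER_CUBIC)
cv2.imwrite('pics/p5.png',o[:,:,::-1])
```

```text
t 15.57 p [0.5377 0.0877 0.1973] y_az 4.1 z [ 0.498  0.036 -0.866] F [ 0.2  0.3 -0.3] w 0.0473 gf 0.0
-> [0.577 0.089 0.138]
  [[-0.006,0.02,0.356],[-0.001,0,-0.001]]
-> [0.592 0.09  0.112]
  [[-0,0,0.15],[0,0,-0]]
tip [340.  76.] rodL [376. 175.]
```

View pics/p5.png

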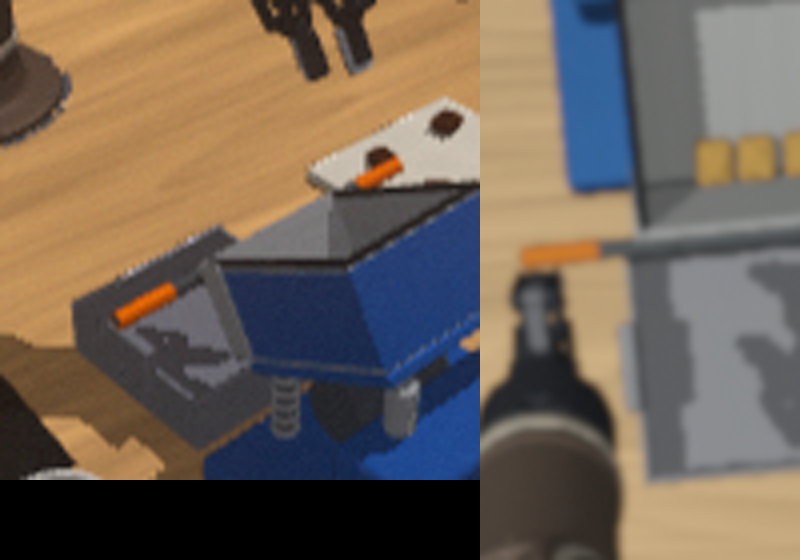

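carry_out([
  [[-0.006,0.02,0.1],[0,0,0]],
  [[-0.006,0.02,0.2],[0,0,0]],
  [[-0.006,0.02,0.3],[0,0,0]],
  [[-0.006,0.02,0.4],[0,0,0]],
  [[-0.006,0.02,0.44],[0,0,0]],
])

```text
t: 16.08
tcp_pos: [0.5857, 0.0907, 0.1207]
eef_rot: [0.658, 0.708, 0.189, 0.175]
ft_force: [-0.3, -0.3, 1.1]
gripper_width: 0.0468
gripper_force: 0.0
```

carry_out([
  [[0,0,0.03],[0,0,0]],
  [[0,0,0.05],[0,0,0]],
  [[0,0,0.05],[0,0,0]],
])

```text
t: 16.33
tcp_pos: [0.5904, 0.0912, 0.1136]
eef_rot: [0.657, 0.708, 0.189, 0.175]
ft_force: [-0.7, 0.3, 0.5]
gripper_width: 0.0473
gripper_force: 0.0
```

Run:
```python
from h import *
st()
Q=down(4.24,30);zt=Q.apply([0,0,1])
plan([(mach(.0431,.118,.1617)+.015*zt,Q)])
```

```text
t 16.33 p [0.5904 0.0912 0.1136] y_az 4.2 z [ 0.497  0.037 -0.867] F [-0.7  0.3  0.5] w 0.0473 gf 0.0
-> [0.59  0.09  0.115]
  [[-0.005,0,-0.008],[-0.001,-0,0]]
```

carry_out([
  [[0,0,0],[0,0,0]],
  [[0,0,0],[0,0,0]],
  [[0,0,0],[0,0,0]],
  [[0,0,0],[0,0,0]],
  [[0,0,0],[0,0,0]],
], grip=0, newtons=45)

```text
t: 16.75
tcp_pos: [0.5899, 0.0907, 0.1148]
eef_rot: [0.657, 0.708, 0.19, 0.176]
ft_force: [-6.0, -0.4, 4.3]
gripper_width: 0.0105
gripper_force: 43.9
```

Run:
```python
from h import *
st()
o=r.get_obs();R=Ro.from_quat(o['eef_rot']);p=o['tcp_pos']
# arc of rod in machine frame about hinge, relative to current
rr=np.hypot(.062,.014)
def rodpt(q): # flap angle q: direction of flap z axis in (fwd,up), closed leaning 30deg fwd
    a=np.radians(30)+q; zf=np.array([np.sin(a),np.cos(a)]); out=np.array([np.cos(a),-np.sin(a)]); return .062*zf+.014*out
for q in (0,1.57): print(rodpt(q))
n=20;pts=[]
for i in range(1,n+1):
    d=rodpt(1.585*i/n)-rodpt(0); w=-XM*d[0]+np.array([0,0,d[1]]); pts.append(R.inv().apply(w)/.2)
prev=np.zeros(3)
for i in range(n):
    print((pts[i]-prev).round(3).tolist())
    if i%5==4: prev=pts[i].round(3); print('--')
```

```text
t 16.75 p [0.5899 0.0907 0.1148] y_az 4.3 z [ 0.499  0.037 -0.866] F [-6.  -0.4  4.3] w 0.0105 gf 43.90519380569458
[0.04312436 0.04669358]
[ 0.0467279  -0.04308716]
[0.0, -0.024, 0.007]
[0.0, -0.048, 0.015]
[0.0, -0.071, 0.025]
[0.0, -0.093, 0.037]
[0.0, -0.114, 0.051]
--
[0.0, -0.02, 0.015]
[0.0, -0.039, 0.032]
[0.0, -0.056, 0.051]
[0.0, -0.072, 0.07]
[0.0, -0.086, 0.091]
--
[0.0, -0.012, 0.022]
[0.0, -0.023, 0.045]
[0.0, -0.032, 0.069]
[0.0, -0.039, 0.093]
[0.0, -0.044, 0.117]
--
[0.0, -0.003, 0.025]
[0.0, -0.004, 0.051]
[0.0, -0.003, 0.076]
[0.0, 0.0, 0.101]
[-0.0, 0.005, 0.125]
--
```

carry_out([
  [[0,-0.024,0.007],[0,0,0]],
  [[0,-0.048,0.015],[0,0,0]],
  [[0,-0.071,0.025],[0,0,0]],
  [[0,-0.093,0.037],[0,0,0]],
  [[0,-0.114,0.051],[0,0,0]],
])

```text
t: 17.17
tcp_pos: [0.5789, 0.09, 0.098]
eef_rot: [0.657, 0.707, 0.193, 0.178]
ft_force: [-1.3, -1.8, 16.0]
gripper_width: 0.0104
gripper_force: 46.6
```

carry_out([
  [[0,-0.02,0.015],[0,0,0]],
  [[0,-0.039,0.032],[0,0,0]],
  [[0,-0.056,0.051],[0,0,0]],
  [[0,-0.072,0.07],[0,0,0]],
  [[0,-0.086,0.091],[0,0,0]],
])

```text
t: 17.58
tcp_pos: [0.5721, 0.0894, 0.0724]
eef_rot: [0.657, 0.707, 0.192, 0.177]
ft_force: [-5.1, -2.8, 15.9]
gripper_width: 0.0104
gripper_force: 49.1
```

carry_out([
  [[0,-0.012,0.022],[0,0,0]],
  [[0,-0.023,0.045],[0,0,0]],
  [[0,-0.032,0.069],[0,0,0]],
  [[0,-0.039,0.093],[0,0,0]],
  [[0,-0.044,0.117],[0,0,0]],
])

```text
t: 18.0
tcp_pos: [0.5749, 0.0896, 0.0466]
eef_rot: [0.657, 0.708, 0.191, 0.177]
ft_force: [-8.9, -2.2, 14.7]
gripper_width: 0.0103
gripper_force: 51.5
```

carry_out([
  [[0,-0.003,0.025],[0,0,0]],
  [[0,-0.004,0.051],[0,0,0]],
  [[0,-0.003,0.076],[0,0,0]],
  [[0,0,0.101],[0,0,0]],
  [[0,0.005,0.125],[0,0,0]],
])

```text
t: 18.42
tcp_pos: [0.5857, 0.0905, 0.0236]
eef_rot: [0.657, 0.708, 0.189, 0.175]
ft_force: [-13.3, -1.7, 10.2]
gripper_width: 0.0102
gripper_force: 53.8
```

Run:
```python
from h import *
st()
Q=down(4.24,30);zt=Q.apply([0,0,1])
p=r.get_obs()['tcp_pos']-.054*zt; d=p-HINGE; print('rod est fwd,y,z',-(d@XM),d@YM,p[2])
```

```text
t 18.42 p [0.5857 0.0905 0.0236] y_az 4.3 z [ 0.497  0.038 -0.867] F [-13.3  -1.7  10.2] w 0.0102 gf 53.76176118850708
rod est fwd,y,z 0.04722519891190523 0.11861138482674068 0.07037510986047271
```

carry_out([
  [[0,0.003,0.012],[0,0,0]],
  [[0,0.004,0.018],[0,0,0]],
  [[0,0.004,0.018],[0,0,0]],
  [[0,0.004,0.018],[0,0,0]],
  [[0,0.004,0.018],[0,0,0]],
])

```text
t: 18.83
tcp_pos: [0.5879, 0.0907, 0.0204]
eef_rot: [0.657, 0.708, 0.189, 0.175]
ft_force: [-6.3, -0.6, 0.7]
gripper_width: 0.0104
gripper_force: 53.4
```

carry_out([
  [[0,0,0],[0,0,0]],
  [[0,0,0],[0,0,0]],
  [[0,0,0],[0,0,0]],
  [[0,0,0],[0,0,0]],
  [[0,0,0],[0,0,0]],
])

```text
t: 19.25
tcp_pos: [0.5879, 0.0907, 0.0204]
eef_rot: [0.657, 0.708, 0.189, 0.175]
ft_force: [-7.0, -0.6, 2.0]
gripper_width: 0.0104
gripper_force: 53.4
```

Run:
```python
from h import *
st()
s=snap('scene','s6');t=snap('top','t6')
o=np.zeros((560,800,3),np.uint8)
o[:480,:400]=cv2.resize(s['color'][170:290,190:290],(400,480),interpolation=cv2.INTER_CUBIC)
o[:,400:]=cv2.resize(t['color'][110:250,220:320],(400,560),interpolation=cv2.INTER_CUBIC)
cv2.imwrite('pics/p6.png',o[:,:,::-1])
```

```text
t 19.25 p [0.5879 0.0907 0.0204] y_az 4.3 z [ 0.496  0.038 -0.868] F [-7.  -0.6  2. ] w 0.0104 gf 53.35811197757721
```

View pics/p6.png

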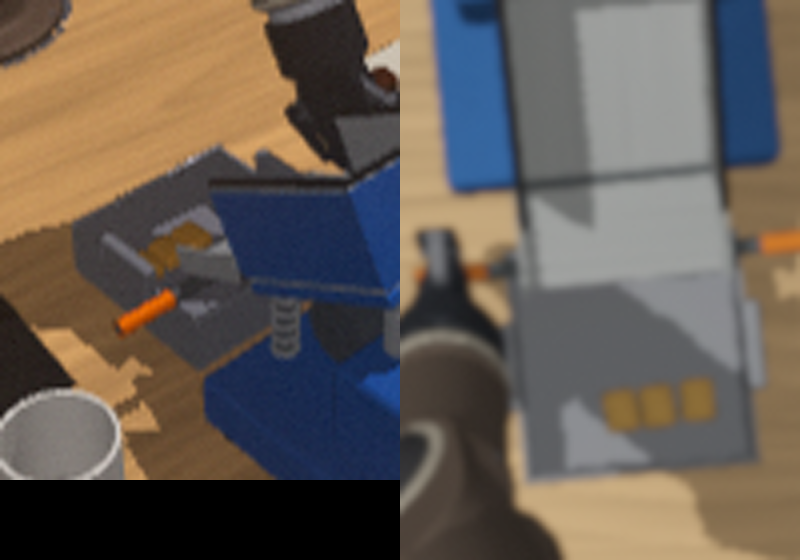

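Run:
```python
from h import *
o=r.get_obs();R=Ro.from_quat(o['eef_rot'])
def rodpt(q):
    a=np.radians(30)+q; zf=np.array([np.sin(a),np.cos(a)]); out=np.array([np.cos(a),-np.sin(a)]); return .062*zf+.014*out
n=20;pts=[]
for i in range(1,n+1):
    d=rodpt(1.57*(1-i/n))-rodpt(1.57); w=-XM*d[0]+np.array([0,0,d[1]]); pts.append(R.inv().apply(w)/.2)
prev=np.zeros(3)
for i in range(n):
    print((pts[i]-prev).round(3).tolist())
    if i%5==4: prev=pts[i].round(3); print('--')
print((pts[-1]*.2).round(4), 'end world', o['tcp_pos']+R.apply(pts[-1]*.2))
```

```text
[0.0, -0.005, -0.025]
[0.0, -0.007, -0.049]
[0.0, -0.008, -0.074]
[0.0, -0.007, -0.099]
[0.0, -0.003, -0.124]
--
[0.0, 0.005, -0.024]
[0.0, 0.012, -0.048]
[0.0, 0.021, -0.072]
[0.0, 0.031, -0.094]
[0.0, 0.044, -0.116]
--
[0.0, 0.014, -0.02]
[0.0, 0.029, -0.04]
[0.0, 0.047, -0.058]
[0.0, 0.065, -0.075]
[0.0, 0.085, -0.09]
--
[0.0, 0.021, -0.013]
[0.0, 0.043, -0.025]
[0.0, 0.065, -0.036]
[0.0, 0.089, -0.044]
[0.0, 0.113, -0.05]
--
[ 0.0001  0.0478 -0.0761] end world [0.59152926 0.09089374 0.11020771]
```

carry_out([
  [[0,-0.005,-0.025],[0,0,0]],
  [[0,-0.007,-0.049],[0,0,0]],
  [[0,-0.008,-0.074],[0,0,0]],
  [[0,-0.007,-0.099],[0,0,0]],
  [[0,-0.003,-0.124],[0,0,0]],
])

```text
t: 19.77
tcp_pos: [0.576, 0.0897, 0.0423]
eef_rot: [0.657, 0.708, 0.189, 0.175]
ft_force: [1.6, -0.4, -7.8]
gripper_width: 0.0103
gripper_force: 50.4
```

carry_out([
  [[0,0.005,-0.024],[0,0,0]],
  [[0,0.012,-0.048],[0,0,0]],
  [[0,0.021,-0.072],[0,0,0]],
  [[0,0.031,-0.094],[0,0,0]],
  [[0,0.044,-0.116],[0,0,0]],
])

```text
t: 20.18
tcp_pos: [0.5717, 0.0893, 0.0666]
eef_rot: [0.657, 0.708, 0.189, 0.175]
ft_force: [0.4, 0.9, -10.1]
gripper_width: 0.0099
gripper_force: 47.4
```

carry_out([
  [[0,0.014,-0.02],[0,0,0]],
  [[0,0.029,-0.04],[0,0,0]],
  [[0,0.047,-0.058],[0,0,0]],
  [[0,0.065,-0.075],[0,0,0]],
  [[0,0.085,-0.09],[0,0,0]],
])

```text
t: 20.6
tcp_pos: [0.5752, 0.0895, 0.0892]
eef_rot: [0.657, 0.709, 0.188, 0.175]
ft_force: [-10.9, 2.4, -8.2]
gripper_width: 0.0103
gripper_force: 46.3
```

carry_out([
  [[0,0.021,-0.013],[0,0,0]],
  [[0,0.043,-0.025],[0,0,0]],
  [[0,0.065,-0.036],[0,0,0]],
  [[0,0.089,-0.044],[0,0,0]],
  [[0,0.113,-0.05],[0,0,0]],
])

```text
t: 21.02
tcp_pos: [0.5855, 0.0901, 0.107]
eef_rot: [0.658, 0.71, 0.185, 0.173]
ft_force: [-33.3, -0.1, 15.4]
gripper_width: 0.0103
gripper_force: 49.0
```

carry_out([
  [[0,0,0],[0,0,0]],
  [[0,0,0],[0,0,0]],
])

```text
t: 21.18
tcp_pos: [0.5872, 0.0904, 0.1088]
eef_rot: [0.657, 0.709, 0.186, 0.175]
ft_force: [-32.5, 0.9, 15.6]
gripper_width: 0.0103
gripper_force: 48.9
```

carry_out([
  [[0,0.005,-0.009],[0,0,0]],
  [[0,0.01,-0.018],[0,0,0]],
  [[0,0.015,-0.026],[0,0,0]],
  [[0,0.015,-0.026],[0,0,0]],
])

```text
t: 21.52
tcp_pos: [0.5902, 0.0904, 0.1141]
eef_rot: [0.658, 0.709, 0.187, 0.174]
ft_force: [1.6, 3.8, -21.7]
gripper_width: 0.01
gripper_force: 45.5
```

Run:
```python
from h import *
st()
```

```text
t 21.52 p [0.5902 0.0904 0.1141] y_az 4.3 z [ 0.493  0.036 -0.869] F [  1.6   3.8 -21.7] w 0.01 gf 45.50669074058533
```

carry_out([
  [[0,0.008,-0.002],[0,0,0]],
  [[0,0.015,-0.003],[0,0,0]],
  [[0,0.015,-0.003],[0,0,0]],
])

```text
t: 21.77
tcp_pos: [0.5901, 0.0903, 0.114]
eef_rot: [0.658, 0.709, 0.185, 0.173]
ft_force: [-3.5, 4.5, -24.9]
gripper_width: 0.0105
gripper_force: 45.7
```

carry_out([
  [[0,0.01,-0.002],[0,0,0]],
  [[0,0.02,-0.004],[0,0,0]],
  [[0,0.02,-0.004],[0,0,0]],
])

```text
t: 22.02
tcp_pos: [0.5899, 0.0902, 0.1139]
eef_rot: [0.658, 0.71, 0.183, 0.171]
ft_force: [-11.0, 5.7, -30.0]
gripper_width: 0.0104
gripper_force: 45.8
```

Run:
```python
from h import *
st()
s=snap('scene','s7');a=load('s5')
o=np.concatenate([cv2.resize(i['color'][195:285,190:275],(400,424),interpolation=cv2.INTER_CUBIC) for i in(a,s)],1)
cv2.imwrite('pics/p7.png',o[:,:,::-1])
# correlate orange right-sleeve location
for i in(load('scene0'),a,s):
    h=cv2.inRange(cv2.cvtColor(i['color'][200:250,190:265],cv2.COLOR_RGB2HSV),np.array((5,180,120)),np.array((15,255,255)));m=cv2.moments(h);print(m['m10']/m['m00'],m['m01']/m['m00'],m['m00']/255)
```

```text
t 22.02 p [0.5899 0.0902 0.1139] y_az 4.4 z [ 0.484  0.034 -0.874] F [-11.    5.7 -30. ] w 0.0104 gf 45.77900469303131
36.013513513513516 25.77027027027027 74.0
35.917808219178085 25.575342465753426 73.0
35.97222222222222 25.583333333333332 72.0
```

carry_out([
  [[0,-0.012,0.002],[0,0,0]],
  [[0,-0.025,0.005],[0,0,0]],
  [[0,-0.025,0.005],[0,0,0]],
])

```text
t: 22.32
tcp_pos: [0.5902, 0.0903, 0.1141]
eef_rot: [0.658, 0.709, 0.186, 0.174]
ft_force: [-4.5, 4.0, -29.5]
gripper_width: 0.0105
gripper_force: 45.5
```

carry_out([
  [[0,0,0],[0,0,0]],
  [[0,0,0],[0,0,0]],
  [[0,0,0],[0,0,0]],
  [[0,0,0],[0,0,0]],
], grip=0.55)

```text
t: 22.65
tcp_pos: [0.5972, 0.0913, 0.1211]
eef_rot: [0.657, 0.707, 0.192, 0.177]
ft_force: [-0.6, -1.3, 0.4]
gripper_width: 0.0471
gripper_force: 0.0
```

Run:
```python
from h import *
st()
Q0=down(-85.76);Q=down(4.24,30);zt=Q.apply([0,0,1])
rod=mach(.0431,.118,.1617)
plan([(rod-.09*zt,Q),(mach(.115,.082,.24),Q0),(mach(.115,.082,.1),Q0),(mach(.115,.082,.042),Q0)])
```

```text
t 22.65 p [0.5972 0.0913 0.1211] y_az 4.2 z [ 0.503  0.038 -0.864] F [-0.6 -1.3  0.4] w 0.0471 gf 0.0
-> [0.537 0.086 0.206]
  [[-0.003,-0.045,-0.517],[0.003,-0,-0]]
-> [0.494 0.047 0.201]
  [[-0.06,-0.071,-0.032],[0.087,-0.087,0.325]]
  [[-0.091,-0.035,-0.014],[0.087,-0.087,0.325]]
  [[-0.097,0.014,0.001],[0.087,-0.088,0.325]]
-> [0.494 0.047 0.061]
  [[0.001,-0,0.7],[-0,0.001,-0]]
-> [0.494 0.047 0.003]
  [[-0,-0,0.29],[-0,-0,-0]]
```

carry_out([
  [[-0.003,-0.04,-0.05],[0,0,0]],
  [[-0.003,-0.045,-0.15],[0,0,0]],
  [[-0.003,-0.045,-0.3],[0,0,0]],
  [[-0.003,-0.045,-0.45],[0,0,0]],
  [[-0.003,-0.045,-0.517],[0,0,0]],
])

```text
t: 23.07
tcp_pos: [0.5362, 0.087, 0.2079]
eef_rot: [0.656, 0.708, 0.192, 0.178]
ft_force: [0.2, -0.4, 0.2]
gripper_width: 0.0471
gripper_force: 0.0
```

carry_out([
  [[-0.06,-0.071,-0.032],[0.087,-0.087,0.325]],
  [[-0.06,-0.071,-0.032],[0.087,-0.087,0.325]],
  [[-0.06,-0.071,-0.032],[0.087,-0.087,0.325]],
  [[-0.06,-0.071,-0.032],[0.087,-0.087,0.325]],
  [[-0.06,-0.071,-0.032],[0.087,-0.087,0.325]],
])

```text
t: 23.48
tcp_pos: [0.523, 0.0736, 0.2045]
eef_rot: [0.838, 0.514, 0.136, 0.125]
ft_force: [0.4, 1.0, -0.0]
gripper_width: 0.0469
gripper_force: 0.0
```

carry_out([
  [[-0.091,-0.035,-0.014],[0.087,-0.087,0.325]],
  [[-0.091,-0.035,-0.014],[0.087,-0.087,0.325]],
  [[-0.091,-0.035,-0.014],[0.087,-0.087,0.325]],
  [[-0.091,-0.035,-0.014],[0.087,-0.087,0.325]],
  [[-0.091,-0.035,-0.014],[0.087,-0.087,0.325]],
])

```text
t: 23.9
tcp_pos: [0.5084, 0.0598, 0.2022]
eef_rot: [0.954, 0.284, 0.071, 0.064]
ft_force: [1.2, -0.7, 0.3]
gripper_width: 0.0469
gripper_force: 0.0
```

carry_out([
  [[-0.097,0.014,0.001],[0.087,-0.087,0.325]],
  [[-0.097,0.014,0.001],[0.087,-0.087,0.325]],
  [[-0.097,0.014,0.001],[0.087,-0.087,0.325]],
  [[-0.097,0.014,0.001],[0.087,-0.087,0.325]],
  [[-0.097,0.014,0.001],[0.087,-0.087,0.325]],
])

```text
t: 24.32
tcp_pos: [0.4939, 0.0458, 0.2001]
eef_rot: [0.999, 0.033, 0.001, -0.001]
ft_force: [0.3, -0.5, -1.0]
gripper_width: 0.0468
gripper_force: 0.0
```

carry_out([
  [[0,0,0],[0,0,0]],
  [[0,0,0],[0,0,0]],
])

```text
t: 24.48
tcp_pos: [0.4927, 0.0464, 0.1995]
eef_rot: [0.999, 0.038, 0.001, 0.0]
ft_force: [-0.2, 0.2, 0.2]
gripper_width: 0.0467
gripper_force: 0.0
```

Run:
```python
from h import *
st()
Q0=down(-85.76)
plan([(mach(.115,.082,.1),Q0),(mach(.115,.082,.042),Q0)])
# compare pan location before/after: pan px in scene s5 vs now
s=snap('scene','s8');a=load('s5')
d=cv2.absdiff(s['color'],a['color'])[195:265,205:255].max(2);print((d>40).sum(),np.round(d.mean(),1))
print(cv2.phaseCorrelate(a['color'][195:265,205:235,1].astype(float),s['color'][195:265,205:235,1].astype(float)))
```

```text
t 24.48 p [0.4927 0.0464 0.1995] y_az -85.7 z [ 0.003 -0.    -1.   ] F [-0.2  0.2  0.2] w 0.0467 gf 0.0
-> [0.494 0.047 0.061]
  [[0.004,-0.003,0.692],[0,-0.002,0.001]]
-> [0.494 0.047 0.003]
  [[0,0,0.29],[0,0,-0]]
417 12.0
((0.11184310546520315, -0.3312848049023742), 0.5913961187143096)
```

carry_out([
  [[0.004,-0.003,0.2],[0,0,0]],
  [[0.004,-0.003,0.4],[0,0,0]],
  [[0.004,-0.003,0.6],[0,0,0]],
  [[0.004,-0.003,0.692],[0,0,0]],
  [[0.004,-0.003,0.692],[0,0,0]],
])

```text
t: 24.95
tcp_pos: [0.4894, 0.0472, 0.0568]
eef_rot: [0.999, 0.039, -0.003, 0.0]
ft_force: [-1.1, -0.8, -0.4]
gripper_width: 0.0469
gripper_force: 0.0
```

carry_out([
  [[0,0,0.1],[0,0,0]],
  [[0,0,0.2],[0,0,0]],
  [[0,0,0.27],[0,0,0]],
  [[0,0,0.29],[0,0,0]],
  [[0,0,0.29],[0,0,0]],
])

```text
t: 25.37
tcp_pos: [0.4928, 0.0476, 0.0029]
eef_rot: [0.999, 0.038, 0.0, 0.0]
ft_force: [1.1, 0.2, -0.1]
gripper_width: 0.0472
gripper_force: 0.0
```

carry_out([
  [[0,0,0],[0,0,0]],
  [[0,0,0],[0,0,0]],
  [[0,0,0],[0,0,0]],
  [[0,0,0],[0,0,0]],
  [[0,0,0],[0,0,0]],
], grip=0, newtons=110)

```text
t: 25.78
tcp_pos: [0.4936, 0.0475, 0.0039]
eef_rot: [0.999, 0.037, 0.001, 0.0]
ft_force: [-1.7, 0.9, 8.9]
gripper_width: 0.0102
gripper_force: 107.7
```

carry_out([
  [[0,0,-0.01],[0,0,0]],
  [[0,0,-0.03],[0,0,0]],
  [[0,0,-0.06],[0,0,0]],
  [[0,0,-0.1],[0,0,0]],
  [[0,0,-0.13],[0,0,0]],
])

```text
t: 26.2
tcp_pos: [0.4926, 0.0473, 0.0292]
eef_rot: [0.999, 0.037, 0.0, -0.0]
ft_force: [0.0, -0.9, -3.2]
gripper_width: 0.0105
gripper_force: 107.5
```

Run:
```python
from h import *
st();V=np.array
T=load('top0');C=lambda u,v,z:(px2w(T,u/2.5+110-.3,v/2.5+60-.3,z)*1000).round(1)[:2]
print([C(*p,.004) for p in((556,313),(556,470),(731,313),(731,470))])
s=snap('scene','s9');t=snap('top','t9')
print(blobs(t,(12,90,60),(28,255,200),(270,180,315,240),.015,amin=15))
Q0=down(-85.76);M=down(-90);z=.045
lug=mach(.115,.082,0)
plan([(lug+[-.03,-.06,z+.03],Q0),(V([.447,-.202,z+.03]),M)])
```

```text
t 26.2 p [0.4926 0.0473 0.0292] y_az -85.7 z [ 0.  0. -1.] F [ 0.  -0.9 -3.2] w 0.0105 gf 107.4910569190979
[array([ 537.3, -189. ]), array([ 361.8, -183.6]), array([ 532.5, -386.1]), array([ 356.7, -379.6])]
[(array([468.1, -54.9]), array([30.3, 79.1]), 8.3), (array([470.7, -90.3]), array([ 91.9, 166.5]), 88.3)]
-> [ 0.464 -0.013  0.036]
  [[-0.17,0.29,-0.032],[-0,-0.001,0]]
-> [ 0.447 -0.202  0.036]
  [[-0.154,0.936,-0],[-0,-0,0.047]]
```

carry_out([
  [[-0.03,0.05,-0.03],[0,0,0]],
  [[-0.07,0.12,-0.032],[0,0,0]],
  [[-0.11,0.19,-0.032],[0,0,0]],
  [[-0.15,0.255,-0.032],[0,0,0]],
  [[-0.17,0.29,-0.032],[0,0,0]],
])

```text
t: 26.72
tcp_pos: [0.4617, -0.0149, 0.0345]
eef_rot: [0.999, 0.036, -0.001, 0.0]
ft_force: [-0.8, 0.3, -2.9]
gripper_width: 0.0103
gripper_force: 108.0
```

carry_out([
  [[-0.012,0.09,0],[0,0,0.01]],
  [[-0.03,0.19,0],[0,0,0.02]],
  [[-0.045,0.29,0],[0,0,0.03]],
  [[-0.06,0.39,0],[0,0,0.04]],
  [[-0.075,0.48,0],[0,0,0.05]],
])

```text
t: 27.13
tcp_pos: [0.4551, -0.1109, 0.0347]
eef_rot: [1.0, -0.002, 0.0, -0.0]
ft_force: [0.3, -0.4, -3.4]
gripper_width: 0.0103
gripper_force: 108.0
```

carry_out([
  [[-0.012,0.1,0],[0,0,0.003]],
  [[-0.03,0.2,0],[0,0,0.006]],
  [[-0.045,0.3,0],[0,0,0.01]],
  [[-0.06,0.39,0],[0,0,0.015]],
  [[-0.07,0.45,0],[0,0,0.015]],
])

```text
t: 27.55
tcp_pos: [0.4403, -0.2017, 0.0346]
eef_rot: [1.0, -0.015, -0.0, 0.0]
ft_force: [0.2, 0.4, -3.1]
gripper_width: 0.0104
gripper_force: 108.1
```

carry_out([
  [[0,0,0],[0,0,0]],
  [[0,0,0],[0,0,0]],
])

```text
t: 27.72
tcp_pos: [0.4406, -0.2, 0.0346]
eef_rot: [1.0, -0.015, -0.0, -0.0]
ft_force: [-0.1, 0.8, -3.0]
gripper_width: 0.0104
gripper_force: 108.0
```

Run:
```python
from h import *
st();V=np.array
plan([(V([.4495,-.2026,.075]),down(-91.7))])
```

```text
t 27.72 p [ 0.4406 -0.2     0.0346] y_az -91.7 z [-0.  0. -1.] F [-0.1  0.8 -3. ] w 0.0104 gf 108.02698731422424
-> [ 0.45  -0.203  0.036]
  [[0.045,0.012,-0.007],[-0,0,0]]
```

carry_out([
  [[0.02,0.006,0.01],[0,0,0]],
  [[0.045,0.012,0.04],[0,0,0]],
  [[0.045,0.012,0.08],[0,0,0]],
  [[0.045,0.012,0.11],[0,0,0]],
  [[0.045,0.012,0.128],[0,0,0]],
])

```text
t: 28.13
tcp_pos: [0.4491, -0.2016, 0.0078]
eef_rot: [1.0, -0.013, -0.001, -0.0]
ft_force: [-8.8, 7.9, 68.7]
gripper_width: 0.01
gripper_force: 120.8
```

carry_out([
  [[0,0,0.004],[0,0,0]],
  [[0,0,0.008],[0,0,0]],
  [[0,0,0.01],[0,0,0]],
])

```text
t: 28.38
tcp_pos: [0.4491, -0.2017, 0.0078]
eef_rot: [1.0, -0.013, -0.001, 0.0]
ft_force: [-8.1, 5.4, 22.6]
gripper_width: 0.0103
gripper_force: 111.8
```

carry_out([
  [[0,0,-0.006],[0,0,0]],
  [[0,0,-0.008],[0,0,0]],
  [[0,0,-0.008],[0,0,0]],
  [[0,0,-0.008],[0,0,0]],
  [[0,0,-0.008],[0,0,0]],
], grip=0.6)

```text
t: 28.8
tcp_pos: [0.4496, -0.2026, 0.0085]
eef_rot: [1.0, -0.014, -0.0, 0.0]
ft_force: [0.4, 0.2, -0.1]
gripper_width: 0.0516
gripper_force: 0.0
```

carry_out([
  [[0,0,-0.15],[0,0,0]],
  [[0,0,-0.35],[0,0,0]],
  [[0,0,-0.55],[0,0,0]],
  [[0,0,-0.75],[0,0,0]],
  [[0,0,-1],[0,0,0]],
])

```text
t: 29.22
tcp_pos: [0.4491, -0.2022, 0.202]
eef_rot: [1.0, -0.014, -0.0, -0.0]
ft_force: [1.6, -1.0, 0.1]
gripper_width: 0.0516
gripper_force: 0.0
```

Run:
```python
from h import *
st();V=np.array
t=snap('top','t10')
print('rough',blobs(t,(0,50,10),(25,255,120),(115,190,200,265),.022))
```

```text
t 29.22 p [ 0.4491 -0.2022  0.202 ] y_az -91.6 z [-0.001  0.    -1.   ] F [ 1.6 -1.   0.1] w 0.0516 gf 0.0
rough [(array([386.6, 348.5]), array([20.4, 28.2]), 12.7), (array([397. , 251.8]), array([22. , 27.1]), 82.3), (array([469.4, 256.7]), array([27.9, 21.4]), 56.9)]
```

Run:
```python
from h import *
V=np.array;A=down(-33.1)
plan([(V([.4694,.2567,.20]),A),(V([.4694,.2567,.06]),A),(V([.4694,.2567,.0135]),A)])
```

```text
-> [0.469 0.257 0.161]
  [[0.005,-0.768,0.079],[0.002,-0.001,-0.217]]
  [[0.262,-0.722,0.081],[0.002,-0.002,-0.216]]
  [[0.487,-0.593,0.082],[0.002,-0.001,-0.217]]
-> [0.469 0.257 0.021]
  [[-0.001,-0,0.7],[-0,-0,0]]
-> [ 0.469  0.257 -0.026]
  [[-0,-0,0.233],[-0,-0,0]]
```

carry_out([
  [[0.005,-0.768,0.079],[0,0,-0.217]],
  [[0.005,-0.768,0.079],[0,0,-0.217]],
  [[0.005,-0.768,0.079],[0,0,-0.217]],
  [[0.005,-0.768,0.079],[0,0,-0.217]],
  [[0.005,-0.768,0.079],[0,0,-0.217]],
])

```text
t: 29.68
tcp_pos: [0.4546, -0.0425, 0.1844]
eef_rot: [0.987, 0.16, 0.0, -0.001]
ft_force: [0.6, -0.5, 0.2]
gripper_width: 0.0509
gripper_force: 0.0
```

carry_out([
  [[0.262,-0.722,0.081],[0,0,-0.216]],
  [[0.262,-0.722,0.081],[0,0,-0.216]],
  [[0.262,-0.722,0.081],[0,0,-0.216]],
  [[0.262,-0.722,0.081],[0,0,-0.216]],
  [[0.262,-0.722,0.081],[0,0,-0.216]],
])

```text
t: 30.1
tcp_pos: [0.4597, 0.1108, 0.1682]
eef_rot: [0.946, 0.324, 0.001, -0.002]
ft_force: [0.1, -0.2, 0.2]
gripper_width: 0.051
gripper_force: 0.0
```

carry_out([
  [[0.487,-0.593,0.082],[0,0,-0.217]],
  [[0.487,-0.593,0.082],[0,0,-0.217]],
  [[0.487,-0.593,0.082],[0,0,-0.217]],
  [[0.487,-0.593,0.082],[0,0,-0.217]],
  [[0.487,-0.593,0.082],[0,0,-0.217]],
])

```text
t: 30.52
tcp_pos: [0.4644, 0.264, 0.1515]
eef_rot: [0.878, 0.479, 0.0, -0.002]
ft_force: [-0.2, -0.3, 0.1]
gripper_width: 0.051
gripper_force: 0.0
```

carry_out([
  [[0,0,0.2],[0,0,0]],
  [[0,0,0.4],[0,0,0]],
  [[0,0,0.6],[0,0,0]],
  [[0,0,0.7],[0,0,0]],
  [[0,0,0.7],[0,0,0]],
])

```text
t: 30.93
tcp_pos: [0.4632, 0.2543, 0.0074]
eef_rot: [0.88, 0.476, -0.004, 0.0]
ft_force: [-1.2, -1.2, 0.6]
gripper_width: 0.0513
gripper_force: 0.0
```

Run:
```python
from h import *
st();V=np.array;A=down(-33.1)
p,R=plan([(V([.4694,.2567,.0135]),A)])
plan([(V([.4694,.2567,.20]),A),(V([.56,.12,.32]),down(-15)),(V([.6445,-.0241,.30]),down(4.24)),(V([.6445,-.0241,.21]),down(4.24))],p=p,R=R)
```

```text
t 30.93 p [0.4632 0.2543 0.0074] y_az -33.2 z [-0.007 -0.005 -1.   ] F [-1.2 -1.2  0.6] w 0.0513 gf 0.0
-> [ 0.469  0.257 -0.026]
  [[0.028,0.02,0.164],[-0.002,0.005,-0.001]]
-> [0.469 0.257 0.161]
  [[0.001,-0,-0.933],[-0,-0,0]]
-> [0.56  0.12  0.281]
  [[-0.326,0.752,-0.6],[-0,-0,-0.201]]
-> [ 0.644 -0.024  0.261]
  [[-0.587,0.595,0.1],[-0,-0,-0.214]]
-> [ 0.644 -0.024  0.171]
  [[0,-0,0.45],[-0,-0,0]]
```

carry_out([
  [[0,0,0],[0,0,0]],
  [[0,0,0],[0,0,0]],
  [[0,0,0],[0,0,0]],
])

```text
t: 31.18
tcp_pos: [0.4671, 0.2583, 0.0139]
eef_rot: [0.879, 0.476, 0.002, 0.0]
ft_force: [-0.6, -0.1, -0.2]
gripper_width: 0.0514
gripper_force: 0.0
```

Run:
```python
from h import *
st();V=np.array;A=down(-33.1)
plan([(V([.4694,.2567,.0135]),A)])
```

```text
t 31.18 p [0.4671 0.2583 0.0139] y_az -33.1 z [ 0.003  0.001 -1.   ] F [-0.6 -0.1 -0.2] w 0.0514 gf 0.0
-> [ 0.469  0.257 -0.026]
  [[-0.001,0.014,0.197],[0.001,-0.002,-0]]
```

carry_out([
  [[0,0.014,0.07],[0,0,0]],
  [[0,0.014,0.13],[0,0,0]],
  [[0,0.014,0.17],[0,0,0]],
  [[0,0.014,0.192],[0,0,0]],
  [[0,0.014,0.195],[0,0,0]],
])

```text
t: 31.6
tcp_pos: [0.4671, 0.256, -0.0283]
eef_rot: [0.879, 0.477, -0.001, -0.0]
ft_force: [-0.6, -0.4, -0.2]
gripper_width: 0.0511
gripper_force: 0.0
```

carry_out([
  [[0,0,0],[0,0,0]],
  [[0,0,0],[0,0,0]],
  [[0,0,0],[0,0,0]],
  [[0,0,0],[0,0,0]],
  [[0,0,0],[0,0,0]],
], grip=0, newtons=40)

```text
t: 32.02
tcp_pos: [0.4685, 0.257, -0.0263]
eef_rot: [0.879, 0.477, 0.001, -0.0]
ft_force: [-0.6, 0.5, 6.3]
gripper_width: 0.0228
gripper_force: 41.5
```

carry_out([
  [[0,0,-0.1],[0,0,0]],
  [[0,0,-0.25],[0,0,0]],
  [[0,0,-0.45],[0,0,0]],
  [[0,0,-0.65],[0,0,0]],
  [[0,0,-0.85],[0,0,0]],
])

```text
t: 32.43
tcp_pos: [0.4672, 0.2562, 0.1445]
eef_rot: [0.879, 0.477, -0.0, -0.0]
ft_force: [1.2, -0.8, -0.8]
gripper_width: 0.0233
gripper_force: 39.4
```

Run:
```python
from h import *
st();V=np.array
plan([(V([.56,.12,.32]),down(-15)),(V([.6445,-.0241,.30]),down(4.24)),(V([.6445,-.0241,.21]),down(4.24))])
```

```text
t 32.43 p [0.4672 0.2562 0.1445] y_az -33.1 z [-0.001 -0.    -1.   ] F [ 1.2 -0.8 -0.8] w 0.0233 gf 39.40147340297699
-> [0.56  0.12  0.281]
  [[-0.159,0.38,-0.341],[-0,0,-0.1]]
  [[-0.217,0.35,-0.342],[-0.001,0,-0.101]]
-> [ 0.644 -0.024  0.261]
  [[-0.587,0.594,0.101],[0,0,-0.213]]
-> [ 0.644 -0.024  0.171]
  [[0.001,0,0.45],[0,0,-0]]
```

carry_out([
  [[-0.03,0.08,-0.07],[0,0,-0.02]],
  [[-0.06,0.15,-0.14],[0,0,-0.04]],
  [[-0.1,0.24,-0.21],[0,0,-0.06]],
  [[-0.13,0.31,-0.28],[0,0,-0.08]],
  [[-0.159,0.38,-0.341],[0,0,-0.1]],
])

```text
t: 32.85
tcp_pos: [0.5146, 0.1872, 0.2121]
eef_rot: [0.839, 0.545, 0.0, 0.0]
ft_force: [0.6, 0.7, -0.1]
gripper_width: 0.0227
gripper_force: 39.4
```

carry_out([
  [[-0.04,0.07,-0.07],[0,0,-0.02]],
  [[-0.08,0.14,-0.14],[0,0,-0.04]],
  [[-0.13,0.21,-0.21],[0,0,-0.06]],
  [[-0.17,0.28,-0.28],[0,0,-0.08]],
  [[-0.217,0.35,-0.342],[0,0,-0.101]],
])

```text
t: 33.27
tcp_pos: [0.5607, 0.1194, 0.2804]
eef_rot: [0.793, 0.609, 0.0, 0.0]
ft_force: [0.3, 0.6, -0.8]
gripper_width: 0.0235
gripper_force: 39.4
```

carry_out([
  [[-0.12,0.12,0.02],[0,0,-0.04]],
  [[-0.24,0.24,0.04],[0,0,-0.08]],
  [[-0.36,0.36,0.06],[0,0,-0.13]],
  [[-0.48,0.48,0.08],[0,0,-0.17]],
  [[-0.587,0.594,0.101],[0,0,-0.213]],
])

```text
t: 33.68
tcp_pos: [0.6453, -0.0265, 0.259]
eef_rot: [0.68, 0.733, -0.0, 0.0]
ft_force: [1.1, 0.2, 0.3]
gripper_width: 0.0231
gripper_force: 39.4
```

carry_out([
  [[0,0,0.1],[0,0,0]],
  [[0,0,0.2],[0,0,0]],
  [[0,0,0.3],[0,0,0]],
  [[0,0,0.4],[0,0,0]],
  [[0,0,0.45],[0,0,0]],
])

```text
t: 34.1
tcp_pos: [0.6434, -0.0246, 0.1665]
eef_rot: [0.681, 0.732, -0.001, -0.001]
ft_force: [0.4, -0.2, -0.4]
gripper_width: 0.023
gripper_force: 39.4
```

carry_out([
  [[0,0,0],[0,0,0]],
  [[0,0,0],[0,0,0]],
])

```text
t: 34.27
tcp_pos: [0.6448, -0.024, 0.1695]
eef_rot: [0.681, 0.732, -0.0, -0.0]
ft_force: [0.3, -0.4, 0.6]
gripper_width: 0.0231
gripper_force: 39.4
```

Run:
```python
from h import *
st();V=np.array;B=down(82.3)
plan([(V([.6445,-.0241,.32]),down(4.24)),(V([.5,.15,.30]),down(50)),(V([.397,.2518,.2]),B),(V([.397,.2518,.06]),B)])
```

```text
t 34.27 p [ 0.6448 -0.024   0.1695] y_az 4.2 z [-0.001  0.    -1.   ] F [ 0.3 -0.4  0.6] w 0.0231 gf 39.42863702774048
-> [ 0.644 -0.024  0.281]
  [[-0,-0.002,-0.558],[-0,-0,-0.001]]
-> [0.5   0.15  0.261]
  [[0.461,-0.328,0.05],[-0,-0,-0.254]]
  [[0.552,-0.122,0.051],[-0,-0,-0.254]]
-> [0.397 0.252 0.161]
  [[0.721,0.058,0.5],[-0,-0,-0.359]]
-> [0.397 0.252 0.021]
  [[-0,0.001,0.7],[0,-0,0]]
```

Release, then go to casting B.

carry_out([
  [[0,0,0],[0,0,0]],
  [[0,0,0],[0,0,0]],
  [[0,0,0],[0,0,0]],
  [[0,0,0],[0,0,0]],
], grip=0.55)

```text
t: 34.6
tcp_pos: [0.6453, -0.024, 0.1703]
eef_rot: [0.681, 0.732, 0.0, 0.001]
ft_force: [0.8, 0.4, 0.7]
gripper_width: 0.0471
gripper_force: 0.0
```

carry_out([
  [[0,0,-0.15],[0,0,0]],
  [[0,0,-0.3],[0,0,0]],
  [[0,0,-0.45],[0,0,0]],
  [[0,0,-0.558],[0,0,0]],
])

```text
t: 34.93
tcp_pos: [0.6454, -0.0237, 0.2843]
eef_rot: [0.681, 0.732, 0.001, 0.001]
ft_force: [1.4, -0.3, -0.1]
gripper_width: 0.0472
gripper_force: 0.0
```

carry_out([
  [[0.461,-0.328,0.05],[0,0,-0.254]],
  [[0.461,-0.328,0.05],[0,0,-0.254]],
  [[0.461,-0.328,0.05],[0,0,-0.254]],
  [[0.461,-0.328,0.05],[0,0,-0.254]],
  [[0.461,-0.328,0.05],[0,0,-0.254]],
])

```text
t: 35.35
tcp_pos: [0.572, 0.0646, 0.2719]
eef_rot: [0.52, 0.854, 0.0, 0.001]
ft_force: [1.7, -1.4, 0.4]
gripper_width: 0.0468
gripper_force: 0.0
```

carry_out([
  [[0.552,-0.122,0.051],[0,0,-0.254]],
  [[0.552,-0.122,0.051],[0,0,-0.254]],
  [[0.552,-0.122,0.051],[0,0,-0.254]],
  [[0.552,-0.122,0.051],[0,0,-0.254]],
  [[0.552,-0.122,0.051],[0,0,-0.254]],
])

```text
t: 35.77
tcp_pos: [0.501, 0.1506, 0.2612]
eef_rot: [0.343, 0.939, -0.0, 0.001]
ft_force: [0.8, -0.3, 0.6]
gripper_width: 0.047
gripper_force: 0.0
```

Run:
```python
from h import *
st();t=snap('top','t11')
print('rough',blobs(t,(0,50,10),(25,255,120),(100,190,215,275),.022))
print('tub',blobs(t,(0,50,10),(20,255,120),(250,100,305,165),.14))
```

```text
t 35.77 p [0.501  0.1506 0.2612] y_az 49.9 z [ 0.001 -0.    -1.   ] F [ 0.8 -0.3  0.6] w 0.047 gf 0.0
rough [(array([386.7, 348.2]), array([19.1, 27.1]), 13.9), (array([417.3, 274. ]), array([264. , 235.1]), 88.8)]
tub [(array([619. , -25.1]), array([21.8, 29. ]), 5.9)]
```

carry_out([
  [[0.721,0.058,0.5],[0,0,-0.359]],
  [[0.721,0.058,0.5],[0,0,-0.359]],
  [[0.721,0.058,0.5],[0,0,-0.359]],
  [[0.721,0.058,0.5],[0,0,-0.359]],
  [[0.721,0.058,0.5],[0,0,-0.359]],
])

```text
t: 36.23
tcp_pos: [0.3947, 0.2531, 0.1581]
eef_rot: [0.065, 0.998, -0.0, -0.002]
ft_force: [-0.4, -0.4, -0.5]
gripper_width: 0.047
gripper_force: 0.0
```

carry_out([
  [[0,0,0.2],[0,0,0]],
  [[0,0,0.4],[0,0,0]],
  [[0,0,0.6],[0,0,0]],
  [[0,0,0.7],[0,0,0]],
  [[0,0,0.7],[0,0,0]],
])

```text
t: 36.65
tcp_pos: [0.3974, 0.249, 0.0165]
eef_rot: [0.071, 0.997, -0.002, -0.003]
ft_force: [0.4, -0.5, 0.1]
gripper_width: 0.047
gripper_force: 0.0
```

carry_out([
  [[0,0,0],[0,0,0]],
  [[0,0,0],[0,0,0]],
  [[0,0,0],[0,0,0]],
])

```text
t: 36.9
tcp_pos: [0.3997, 0.2526, 0.0223]
eef_rot: [0.069, 0.998, 0.001, 0.001]
ft_force: [0.7, -0.4, 0.3]
gripper_width: 0.0473
gripper_force: 0.0
```

Run:
```python
from h import *
st();V=np.array;B=down(82.3)
plan([(V([.397,.2518,.0135]),B)])
s=snap('scene','s11')
# brown blobs in scene
print(blobs(s,(0,60,10),(15,255,110),(265,170,335,215),.02,amin=12))
```

```text
t 36.9 p [0.3997 0.2526 0.0223] y_az 82.1 z [ 0.003  0.001 -1.   ] F [ 0.7 -0.4  0.3] w 0.0473 gf 0.0
-> [ 0.397  0.252 -0.026]
  [[0.013,-0.006,0.239],[0.001,0.001,-0.002]]
[(array([388.3, 253.2]), array([21.1, 34.1]), 1.7), (array([385.9, 349.1]), array([28. , 44.6]), 24.4), (array([325.5, 352.8]), array([14.8, 71.6]), 44.5), (array([305.7, 299.9]), array([ 50.4, 104. ]), 51.6)]
```

carry_out([
  [[0.01,-0.006,0.08],[0,0,0]],
  [[0.01,-0.006,0.15],[0,0,0]],
  [[0.01,-0.006,0.2],[0,0,0]],
  [[0.01,-0.006,0.23],[0,0,0]],
  [[0.01,-0.006,0.238],[0,0,0]],
])

```text
t: 37.37
tcp_pos: [0.396, 0.251, -0.0271]
eef_rot: [0.068, 0.998, -0.0, 0.0]
ft_force: [0.6, 0.6, -0.5]
gripper_width: 0.0468
gripper_force: 0.0
```

carry_out([
  [[0,0,0],[0,0,0]],
  [[0,0,0],[0,0,0]],
  [[0,0,0],[0,0,0]],
  [[0,0,0],[0,0,0]],
  [[0,0,0],[0,0,0]],
], grip=0)

```text
t: 37.78
tcp_pos: [0.3963, 0.2516, -0.0262]
eef_rot: [0.068, 0.998, 0.0, 0.001]
ft_force: [-0.8, -0.8, 6.0]
gripper_width: 0.0232
gripper_force: 40.0
```

carry_out([
  [[0,0,-0.1],[0,0,0]],
  [[0,0,-0.25],[0,0,0]],
  [[0,0,-0.45],[0,0,0]],
  [[0,0,-0.65],[0,0,0]],
  [[0,0,-0.85],[0,0,0]],
])

```text
t: 38.2
tcp_pos: [0.395, 0.2511, 0.1448]
eef_rot: [0.067, 0.998, -0.0, -0.001]
ft_force: [1.8, -0.5, -0.3]
gripper_width: 0.0231
gripper_force: 39.4
```

Run:
```python
from h import *
st();V=np.array
plan([(V([.5,.14,.32]),down(50)),(V([.6445,-.0241,.30]),down(4.24)),(V([.6445,-.0241,.21]),down(4.24))])
```

```text
t 38.2 p [0.395  0.2511 0.1448] y_az 82.3 z [-0.001 -0.    -1.   ] F [ 1.8 -0.5 -0.3] w 0.0231 gf 39.35136616230011
-> [0.5   0.14  0.281]
  [[-0.594,-0.48,-0.681],[-0,-0.001,0.358]]
-> [ 0.644 -0.024  0.261]
  [[-0.54,-0.082,0.05],[-0,0,0.254]]
  [[-0.53,0.134,0.05],[0,0.001,0.255]]
-> [ 0.644 -0.024  0.171]
  [[-0.001,0,0.45],[-0,-0,-0]]
```

carry_out([
  [[-0.11,-0.09,-0.14],[0,0,0.07]],
  [[-0.23,-0.19,-0.27],[0,0,0.14]],
  [[-0.35,-0.29,-0.41],[0,0,0.21]],
  [[-0.47,-0.38,-0.55],[0,0,0.28]],
  [[-0.594,-0.48,-0.681],[0,0,0.358]],
])

```text
t: 38.62
tcp_pos: [0.501, 0.1387, 0.2814]
eef_rot: [0.344, 0.939, 0.0, 0.001]
ft_force: [1.0, 1.2, -0.3]
gripper_width: 0.0229
gripper_force: 39.3
```

carry_out([
  [[-0.11,-0.016,0.01],[0,0,0.05]],
  [[-0.22,-0.033,0.02],[0,0,0.1]],
  [[-0.33,-0.05,0.03],[0,0,0.15]],
  [[-0.44,-0.067,0.04],[0,0,0.2]],
  [[-0.54,-0.082,0.05],[0,0,0.254]],
])

```text
t: 39.03
tcp_pos: [0.5733, 0.0565, 0.2692]
eef_rot: [0.523, 0.852, -0.0, 0.0]
ft_force: [0.6, -0.0, -0.6]
gripper_width: 0.0228
gripper_force: 39.3
```

carry_out([
  [[-0.11,0.027,0.01],[0,0,0.05]],
  [[-0.22,0.055,0.02],[0,0,0.1]],
  [[-0.33,0.08,0.03],[0,0,0.15]],
  [[-0.44,0.11,0.04],[0,0,0.2]],
  [[-0.53,0.134,0.05],[0,0,0.255]],
])

```text
t: 39.45
tcp_pos: [0.6455, -0.026, 0.2589]
eef_rot: [0.683, 0.731, -0.0, 0.0]
ft_force: [-0.4, -0.1, -1.0]
gripper_width: 0.0231
gripper_force: 39.3
```

carry_out([
  [[0,0,0.1],[0,0,0]],
  [[0,0,0.2],[0,0,0]],
  [[0,0,0.3],[0,0,0]],
  [[0,0,0.4],[0,0,0]],
  [[0,0,0.45],[0,0,0]],
])

```text
t: 39.87
tcp_pos: [0.6435, -0.0245, 0.1667]
eef_rot: [0.681, 0.732, -0.001, -0.001]
ft_force: [-0.0, -0.5, -2.2]
gripper_width: 0.0231
gripper_force: 39.4
```

carry_out([
  [[0,0,0],[0,0,0]],
  [[0,0,0],[0,0,0]],
])

```text
t: 40.03
tcp_pos: [0.6448, -0.0241, 0.1695]
eef_rot: [0.681, 0.732, -0.0, -0.0]
ft_force: [0.3, 0.1, 0.6]
gripper_width: 0.0232
gripper_force: 39.4
```

Run:
```python
from h import *
st();V=np.array;B=down(12.7)
plan([(V([.6445,-.0241,.32]),down(4.24)),(V([.5,.15,.30]),down(10)),(V([.3866,.3483,.2]),B),(V([.3866,.3483,.06]),B)])
```

```text
t 40.03 p [ 0.6448 -0.0241  0.1695] y_az 4.2 z [-0.  0. -1.] F [0.3 0.1 0.6] w 0.0232 gf 39.376301765441895
-> [ 0.644 -0.024  0.281]
  [[0,-0.002,-0.557],[-0,-0,-0.001]]
-> [0.5   0.15  0.261]
  [[0.461,-0.328,0.05],[-0,-0,-0.032]]
  [[0.477,-0.304,0.05],[-0,-0,-0.032]]
-> [0.387 0.348 0.161]
  [[0.538,-0.193,0.25],[-0,-0,-0.015]]
  [[0.542,-0.18,0.251],[-0,-0,-0.015]]
-> [0.387 0.348 0.021]
  [[-0.001,0.001,0.7],[-0,-0,0]]
```

carry_out([
  [[0,0,0],[0,0,0]],
  [[0,0,0],[0,0,0]],
  [[0,0,0],[0,0,0]],
  [[0,0,0],[0,0,0]],
], grip=0.55)

```text
t: 40.37
tcp_pos: [0.6453, -0.0241, 0.1703]
eef_rot: [0.681, 0.732, 0.0, 0.001]
ft_force: [0.4, 0.3, -0.4]
gripper_width: 0.0467
gripper_force: 0.0
```

carry_out([
  [[0,0,-0.15],[0,0,0]],
  [[0,0,-0.3],[0,0,0]],
  [[0,0,-0.45],[0,0,0]],
  [[0,0,-0.557],[0,0,0]],
])

```text
t: 40.7
tcp_pos: [0.6455, -0.0238, 0.2841]
eef_rot: [0.681, 0.732, 0.001, 0.001]
ft_force: [0.0, 0.4, 0.5]
gripper_width: 0.047
gripper_force: 0.0
```

carry_out([
  [[0.461,-0.328,0.05],[0,0,-0.032]],
  [[0.461,-0.328,0.05],[0,0,-0.032]],
  [[0.461,-0.328,0.05],[0,0,-0.032]],
  [[0.461,-0.328,0.05],[0,0,-0.032]],
  [[0.461,-0.328,0.05],[0,0,-0.032]],
])

```text
t: 41.12
tcp_pos: [0.572, 0.0646, 0.2718]
eef_rot: [0.661, 0.75, 0.0, 0.001]
ft_force: [1.0, -0.8, 0.1]
gripper_width: 0.0473
gripper_force: 0.0
```

carry_out([
  [[0.477,-0.304,0.05],[0,0,-0.032]],
  [[0.477,-0.304,0.05],[0,0,-0.032]],
  [[0.477,-0.304,0.05],[0,0,-0.032]],
  [[0.477,-0.304,0.05],[0,0,-0.032]],
  [[0.477,-0.304,0.05],[0,0,-0.032]],
])

```text
t: 41.53
tcp_pos: [0.5009, 0.1506, 0.2613]
eef_rot: [0.643, 0.766, 0.0, 0.001]
ft_force: [1.1, -1.3, 0.0]
gripper_width: 0.0466
gripper_force: 0.0
```

Run:
```python
from h import *
st();t=snap('top','t12')
print('rough',blobs(t,(0,50,10),(25,255,120),(100,190,170,275),.022))
print('tub',blobs(t,(0,50,10),(20,255,120),(250,100,305,165),.14))
```

```text
t 41.53 p [0.5009 0.1506 0.2613] y_az 10.0 z [ 0.001 -0.001 -1.   ] F [ 1.1 -1.3  0. ] w 0.0466 gf 0.0
rough [(array([386.6, 348.2]), array([19.1, 27.1]), 14.2), (array([449.5, 334.8]), array([136.5, 173.9]), 89.1)]
tub [(array([630.2, -25.3]), array([45.1, 28.9]), 1.5)]
```

carry_out([
  [[0.538,-0.193,0.25],[0,0,-0.015]],
  [[0.538,-0.193,0.25],[0,0,-0.015]],
  [[0.538,-0.193,0.25],[0,0,-0.015]],
  [[0.538,-0.193,0.25],[0,0,-0.015]],
  [[0.538,-0.193,0.25],[0,0,-0.015]],
])

```text
t: 42.0
tcp_pos: [0.4441, 0.25, 0.2101]
eef_rot: [0.633, 0.774, -0.0, -0.001]
ft_force: [0.7, -0.3, 0.2]
gripper_width: 0.0472
gripper_force: 0.0
```

carry_out([
  [[0.542,-0.18,0.251],[0,0,-0.015]],
  [[0.542,-0.18,0.251],[0,0,-0.015]],
  [[0.542,-0.18,0.251],[0,0,-0.015]],
  [[0.542,-0.18,0.251],[0,0,-0.015]],
  [[0.542,-0.18,0.251],[0,0,-0.015]],
])

```text
t: 42.42
tcp_pos: [0.3879, 0.3492, 0.1599]
eef_rot: [0.624, 0.781, -0.001, -0.0]
ft_force: [0.6, -0.7, 0.6]
gripper_width: 0.0474
gripper_force: 0.0
```

carry_out([
  [[0,0,0.2],[0,0,0]],
  [[0,0,0.4],[0,0,0]],
  [[0,0,0.6],[0,0,0]],
  [[0,0,0.7],[0,0,0]],
  [[0,0,0.7],[0,0,0]],
])

```text
t: 42.83
tcp_pos: [0.3888, 0.3439, 0.0165]
eef_rot: [0.627, 0.779, -0.003, 0.0]
ft_force: [0.5, -0.2, -0.1]
gripper_width: 0.047
gripper_force: 0.0
```

carry_out([
  [[0,0,0],[0,0,0]],
  [[0,0,0],[0,0,0]],
  [[0,0,0],[0,0,0]],
])

```text
t: 43.08
tcp_pos: [0.3896, 0.3493, 0.0225]
eef_rot: [0.626, 0.78, 0.002, 0.001]
ft_force: [1.0, 0.3, 0.3]
gripper_width: 0.0468
gripper_force: 0.0
```

Run:
```python
from h import *
st();V=np.array
plan([(V([.3866,.3483,.0135]),down(12.9))])
```

```text
t 43.08 p [0.3896 0.3493 0.0225] y_az 12.5 z [ 0.003  0.002 -1.   ] F [1.  0.3 0.3] w 0.0468 gf 0.0
-> [ 0.387  0.348 -0.026]
  [[-0.002,-0.016,0.24],[0.002,-0.001,-0.004]]
```

carry_out([
  [[-0.001,-0.012,0.08],[0,0,0]],
  [[-0.001,-0.012,0.15],[0,0,0]],
  [[-0.001,-0.012,0.2],[0,0,0]],
  [[-0.001,-0.012,0.23],[0,0,0]],
  [[-0.001,-0.012,0.238],[0,0,0]],
])

```text
t: 43.5
tcp_pos: [0.385, 0.3476, -0.028]
eef_rot: [0.625, 0.781, -0.001, -0.0]
ft_force: [0.1, -0.5, 1.1]
gripper_width: 0.0465
gripper_force: 0.0
```

carry_out([
  [[0,0,0],[0,0,0]],
  [[0,0,0],[0,0,0]],
  [[0,0,0],[0,0,0]],
  [[0,0,0],[0,0,0]],
  [[0,0,0],[0,0,0]],
], grip=0)

```text
t: 43.92
tcp_pos: [0.3857, 0.3489, -0.0263]
eef_rot: [0.625, 0.781, 0.001, 0.0]
ft_force: [-0.1, -0.4, 6.6]
gripper_width: 0.0231
gripper_force: 42.4
```

carry_out([
  [[0,0,-0.1],[0,0,0]],
  [[0,0,-0.25],[0,0,0]],
  [[0,0,-0.45],[0,0,0]],
  [[0,0,-0.65],[0,0,0]],
  [[0,0,-0.85],[0,0,0]],
])

```text
t: 44.33
tcp_pos: [0.3846, 0.3477, 0.1445]
eef_rot: [0.625, 0.781, -0.001, -0.0]
ft_force: [2.0, -0.5, -0.4]
gripper_width: 0.023
gripper_force: 39.4
```

Run:
```python
from h import *
st();V=np.array
plan([(V([.47,.2,.32]),down(10)),(V([.6445,-.0241,.30]),down(4.24)),(V([.6445,-.0241,.21]),down(4.24))])
```

```text
t 44.33 p [0.3846 0.3477 0.1445] y_az 12.7 z [-0.001 -0.    -1.   ] F [ 2.  -0.5 -0.4] w 0.023 gf 39.35875117778778
-> [0.47  0.2   0.281]
  [[-0.407,0.127,-0.341],[-0,0,0.015]]
  [[-0.404,0.137,-0.341],[-0.001,0,0.015]]
-> [ 0.644 -0.024  0.261]
  [[-0.627,0.332,0.05],[0,0,0.032]]
  [[-0.61,0.364,0.05],[0,0,0.032]]
-> [ 0.644 -0.024  0.171]
  [[-0,-0,0.45],[0,0,-0]]
```

carry_out([
  [[-0.08,0.025,-0.07],[0,0,0]],
  [[-0.16,0.05,-0.14],[0,0,0.01]],
  [[-0.24,0.075,-0.21],[0,0,0.01]],
  [[-0.32,0.1,-0.28],[0,0,0.01]],
  [[-0.407,0.127,-0.341],[0,0,0.015]],
])

```text
t: 44.75
tcp_pos: [0.4279, 0.2736, 0.2121]
eef_rot: [0.634, 0.773, 0.0, 0.0]
ft_force: [0.3, -0.5, -0.2]
gripper_width: 0.023
gripper_force: 39.4
```

carry_out([
  [[-0.08,0.027,-0.07],[0,0,0]],
  [[-0.16,0.055,-0.14],[0,0,0.01]],
  [[-0.24,0.08,-0.21],[0,0,0.01]],
  [[-0.32,0.11,-0.28],[0,0,0.01]],
  [[-0.404,0.137,-0.341],[0,0,0.015]],
])

```text
t: 45.17
tcp_pos: [0.4707, 0.1996, 0.2803]
eef_rot: [0.643, 0.766, 0.0, 0.0]
ft_force: [0.8, 0.0, -1.0]
gripper_width: 0.0228
gripper_force: 39.4
```

carry_out([
  [[-0.125,0.066,0.01],[0,0,0.006]],
  [[-0.25,0.13,0.02],[0,0,0.012]],
  [[-0.375,0.2,0.03],[0,0,0.018]],
  [[-0.5,0.265,0.04],[0,0,0.024]],
  [[-0.627,0.332,0.05],[0,0,0.032]],
])

```text
t: 45.58
tcp_pos: [0.558, 0.0869, 0.2692]
eef_rot: [0.662, 0.749, -0.0, 0.0]
ft_force: [-0.3, -0.2, -0.4]
gripper_width: 0.0233
gripper_force: 39.4
```

carry_out([
  [[-0.125,0.07,0.01],[0,0,0.006]],
  [[-0.25,0.145,0.02],[0,0,0.012]],
  [[-0.375,0.22,0.03],[0,0,0.018]],
  [[-0.5,0.29,0.04],[0,0,0.024]],
  [[-0.61,0.364,0.05],[0,0,0.032]],
])

```text
t: 46.0
tcp_pos: [0.6452, -0.026, 0.259]
eef_rot: [0.681, 0.732, -0.0, -0.0]
ft_force: [0.2, 1.1, -0.1]
gripper_width: 0.0228
gripper_force: 39.4
```

carry_out([
  [[0,0,0.1],[0,0,0]],
  [[0,0,0.2],[0,0,0]],
  [[0,0,0.3],[0,0,0]],
  [[0,0,0.4],[0,0,0]],
  [[0,0,0.45],[0,0,0]],
])

```text
t: 46.42
tcp_pos: [0.6433, -0.0243, 0.1665]
eef_rot: [0.681, 0.732, -0.001, -0.001]
ft_force: [-0.5, -0.6, -0.8]
gripper_width: 0.0232
gripper_force: 39.4
```

carry_out([
  [[0,0,0],[0,0,0]],
  [[0,0,0],[0,0,0]],
])

```text
t: 46.58
tcp_pos: [0.6447, -0.0238, 0.1695]
eef_rot: [0.681, 0.732, -0.0, -0.0]
ft_force: [1.0, 0.2, -0.0]
gripper_width: 0.0232
gripper_force: 39.4
```

Run:
```python
from h import *
st();V=np.array;B=down(4.24)
plan([(V([.6445,-.0241,.32]),B),(V([.6437,.28,.32]),B),(V([.6437,.28,.15]),B)])
```

```text
t 46.58 p [ 0.6447 -0.0238  0.1695] y_az 4.2 z [-0.001  0.    -1.   ] F [ 1.   0.2 -0. ] w 0.0232 gf 39.403679966926575
-> [ 0.644 -0.024  0.281]
  [[-0.001,-0.001,-0.558],[-0,-0,-0.001]]
-> [0.644 0.28  0.281]
  [[0.758,0.054,0],[-0,-0,0]]
  [[0.758,0.055,0.001],[-0,-0,0]]
-> [0.644 0.28  0.111]
  [[0,0,0.85],[-0,-0,0]]
```

Release the last one, move off toward the stop, and check.

carry_out([
  [[0,0,0],[0,0,0]],
  [[0,0,0],[0,0,0]],
  [[0,0,0],[0,0,0]],
  [[0,0,0],[0,0,0]],
], grip=0.55)

```text
t: 46.92
tcp_pos: [0.6453, -0.0238, 0.1703]
eef_rot: [0.681, 0.732, 0.0, 0.001]
ft_force: [0.6, 0.7, -0.4]
gripper_width: 0.047
gripper_force: 0.0
```

carry_out([
  [[0,0,-0.15],[0,0,0]],
  [[0,0,-0.3],[0,0,0]],
  [[0,0,-0.45],[0,0,0]],
  [[0,0,-0.558],[0,0,0]],
])

```text
t: 47.25
tcp_pos: [0.6454, -0.0235, 0.2843]
eef_rot: [0.681, 0.732, 0.001, 0.001]
ft_force: [0.5, -0.6, 0.1]
gripper_width: 0.047
gripper_force: 0.0
```

carry_out([
  [[0.758,0.054,0],[0,0,0]],
  [[0.758,0.054,0],[0,0,0]],
  [[0.758,0.054,0],[0,0,0]],
  [[0.758,0.054,0],[0,0,0]],
  [[0.758,0.054,0],[0,0,0]],
], grip=1)

```text
t: 47.67
tcp_pos: [0.6425, 0.1371, 0.2819]
eef_rot: [0.677, 0.736, 0.002, -0.001]
ft_force: [-1.6, 0.5, 0.5]
gripper_width: 0.0855
gripper_force: 0.0
```

carry_out([
  [[0.758,0.055,0],[0,0,0]],
  [[0.758,0.055,0],[0,0,0]],
  [[0.758,0.055,0],[0,0,0]],
  [[0.758,0.055,0],[0,0,0]],
  [[0.758,0.055,0],[0,0,0]],
])

```text
t: 48.08
tcp_pos: [0.6414, 0.2883, 0.281]
eef_rot: [0.677, 0.736, 0.001, -0.002]
ft_force: [-0.1, -0.0, -0.2]
gripper_width: 0.0858
gripper_force: 0.0
```

carry_out([
  [[0,0,0],[0,0,0]],
  [[0,0,0],[0,0,0]],
])

```text
t: 48.25
tcp_pos: [0.6448, 0.2793, 0.281]
eef_rot: [0.681, 0.732, -0.0, 0.0]
ft_force: [-0.0, -0.8, -0.4]
gripper_width: 0.0852
gripper_force: 0.0
```

Run:
```python
from h import *
st();V=np.array;B=down(4.24)
plan([(V([.6437,.28,.15]),B)])
t=snap('top','t13');s=snap('scene','s13')
o=np.zeros((560,800,3),np.uint8)
o[:,:]=cv2.resize(t['color'][90:265,165:415],(800,560),interpolation=cv2.INTER_CUBIC)
cv2.imwrite('pics/p13.png',o[:,:,::-1])
print(blobs(t,(0,50,10),(25,255,120),(115,190,200,265),.022))
```

```text
t 48.25 p [0.6448 0.2793 0.281 ] y_az 4.2 z [ 0.    -0.001 -1.   ] F [-0.  -0.8 -0.4] w 0.0852 gf 0.0
-> [0.644 0.28  0.111]
  [[0.005,-0.006,0.85],[0,0.001,-0.001]]
[(array([364.2, 197. ]), array([76.8, 47.6]), 35.3), (array([466.5, 285.6]), array([205.5, 136.3]), 88.6)]
```

View pics/p13.png

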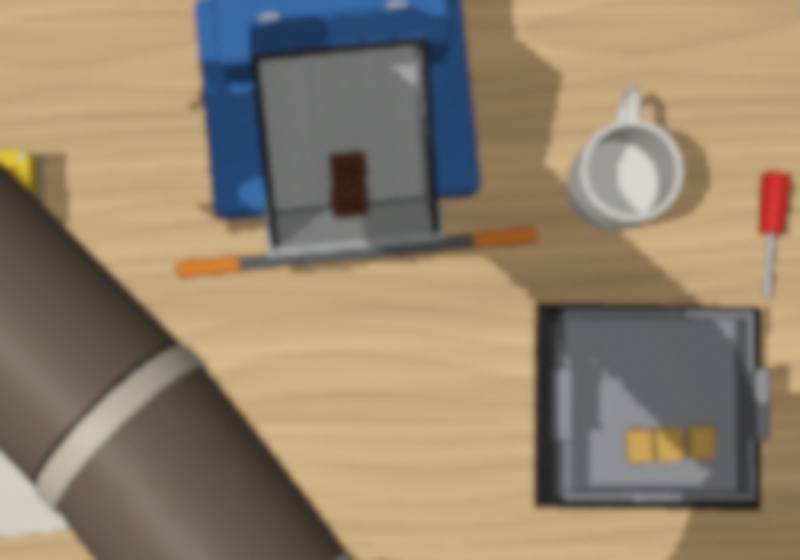

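Run:
```python
from h import *
t=load('t13');s=load('s13')
for n in('t11','t12','t13'): print(n,blobs(load(n),(0,50,10),(20,255,120),(250,100,305,165),.14))
for n in('scene0','s13'): print(n,blobs(load(n),(0,60,10),(15,255,110),(265,170,335,215),.02,amin=8))
```

```text
t11 [(array([619. , -25.1]), array([21.8, 29. ]), 5.9)]
t12 [(array([630.2, -25.3]), array([45.1, 28.9]), 1.5)]
t13 [(array([627.8, -24.8]), array([50.3, 28.9]), 2.8)]
scene0 [(array([429.3, 221. ]), array([49.1, 17.7]), 57.1), (array([468.4, 276.4]), array([52.6, 13.5]), 50.1), (array([388.1, 252.4]), array([21.3, 36. ]), 4.1), (array([386.2, 348.5]), array([28.4, 46.3]), 19.4)]
s13 [(array([477.6, 262. ]), array([22.7, 69.2]), 5.1), (array([426.3, 211.2]), array([34., 16.]), 43.9)]
```

carry_out([
  [[0.003,-0.004,0.2],[0,0,0]],
  [[0.003,-0.004,0.4],[0,0,0]],
  [[0.003,-0.004,0.6],[0,0,0]],
  [[0.003,-0.004,0.75],[0,0,0]],
  [[0.003,-0.004,0.85],[0,0,0]],
])

```text
t: 48.77
tcp_pos: [0.6431, 0.2771, 0.1072]
eef_rot: [0.682, 0.731, -0.002, -0.0]
ft_force: [0.1, 0.6, 0.2]
gripper_width: 0.0851
gripper_force: 0.0
```

carry_out([
  [[0,0,0],[0,0,0]],
  [[0,0,0],[0,0,0]],
  [[0,0,0],[0,0,0]],
])

```text
t: 49.02
tcp_pos: [0.6449, 0.2804, 0.113]
eef_rot: [0.681, 0.732, 0.001, 0.0]
ft_force: [-0.4, -0.0, 0.4]
gripper_width: 0.0854
gripper_force: 0.0
```

Run:
```python
from h import *
st();V=np.array;B=down(4.24)
plan([(V([.6437,.28,.056]),B)])
```

```text
t 49.02 p [0.6449 0.2804 0.113 ] y_az 4.1 z [ 0.002  0.001 -1.   ] F [-0.4 -0.   0.4] w 0.0854 gf 0.0
-> [0.644 0.28  0.017]
  [[-0.002,-0.007,0.48],[0.001,-0.001,-0.002]]
```

Run:
```python
from h import *
s=snap('scene','s14');t=load('t13');t2=load('t12')
o=np.zeros((600,800,3),np.uint8)
o[:300,:400]=cv2.resize(s['color'][150:240,250:370],(400,300),interpolation=cv2.INTER_CUBIC)
o[300:,:400]=cv2.resize(load('s13')['color'][150:240,250:370],(400,300),interpolation=cv2.INTER_CUBIC)
o[:300,400:]=cv2.resize(t2['color'][125:170,250:310],(400,300),interpolation=cv2.INTER_CUBIC)
o[300:,400:]=cv2.resize(t['color'][125:170,250:310],(400,300),interpolation=cv2.INTER_CUBIC)
cv2.imwrite('pics/p14.png',o[:,:,::-1])
```

```text
(no output)
```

View pics/p14.png

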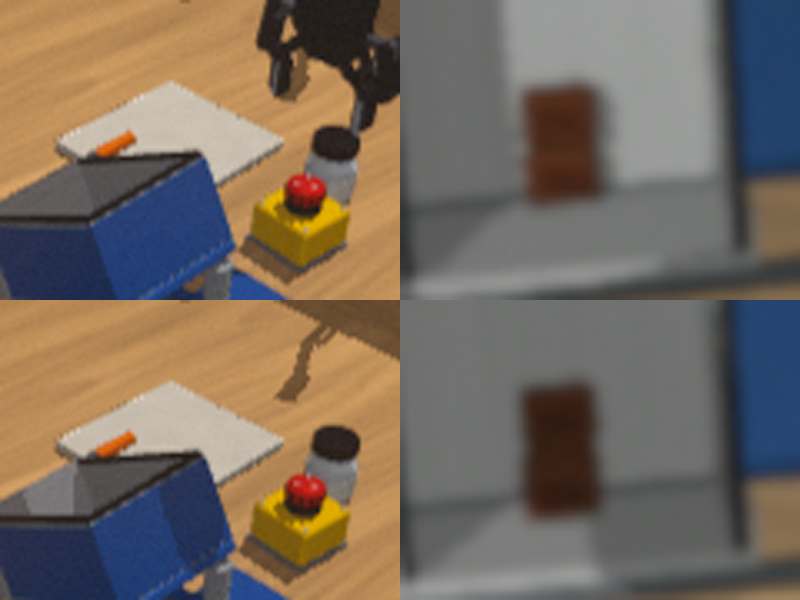

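carry_out([
  [[-0.002,-0.005,0.15],[0,0,0]],
  [[-0.002,-0.005,0.3],[0,0,0]],
  [[-0.002,-0.005,0.4],[0,0,0]],
  [[-0.002,-0.005,0.47],[0,0,0]],
  [[-0.002,-0.005,0.5],[0,0,0]],
])

```text
t: 49.48
tcp_pos: [0.6427, 0.2799, 0.0103]
eef_rot: [0.681, 0.732, -0.0, 0.0]
ft_force: [0.3, -0.2, -0.8]
gripper_width: 0.0853
gripper_force: 0.0
```

carry_out([
  [[0,0,0],[0,0,0]],
  [[0,0,0],[0,0,0]],
  [[0,0,0],[0,0,0]],
  [[0,0,0],[0,0,0]],
  [[0,0,0],[0,0,0]],
], grip=0, newtons=25)

```text
t: 49.9
tcp_pos: [0.6441, 0.2808, 0.0129]
eef_rot: [0.681, 0.732, 0.002, 0.001]
ft_force: [0.8, 0.2, 5.0]
gripper_width: 0.0396
gripper_force: 25.3
```

Run:
```python
from h import *
st();print(r.get_obs()['joint_pos'].round(2))
```

```text
t 49.9 p [0.6441 0.2808 0.0129] y_az 4.2 z [ 0.003  0.001 -1.   ] F [0.8 0.2 5. ] w 0.0396 gf 25.278485119342804
[-0.05  0.83 -0.71  1.51  0.6   1.03 -0.83]
```

carry_out([
  [[0,0,0],[0,0,0.07]],
  [[0,0,0],[0,0,0.14]],
  [[0,0,0],[0,0,0.21]],
  [[0,0,-0.005],[0,0,0.28]],
  [[0,0,-0.012],[0,0,0.35]],
])

```text
t: 50.32
tcp_pos: [0.6433, 0.2811, 0.0154]
eef_rot: [0.855, 0.518, 0.001, 0.0]
ft_force: [-2.2, -0.2, 4.5]
gripper_width: 0.0391
gripper_force: 25.4
```

carry_out([
  [[0,0,-0.006],[0,0,0.07]],
  [[0,0,-0.012],[0,0,0.14]],
  [[0,0,-0.018],[0,0,0.19]],
  [[0,0,-0.02],[0,0,0.19]],
  [[0,0,-0.02],[0,0,0.19]],
])

```text
t: 50.73
tcp_pos: [0.6428, 0.2813, 0.0185]
eef_rot: [0.921, 0.389, 0.001, -0.0]
ft_force: [-0.8, 2.3, 2.1]
gripper_width: 0.0393
gripper_force: 25.4
```

Run:
```python
from h import *
st();print(r.get_obs()['ft_torque'].round(2))
```

```text
t 50.73 p [0.6428 0.2813 0.0185] y_az -44.2 z [ 0.001  0.001 -1.   ] F [-0.8  2.3  2.1] w 0.0393 gf 25.40589541196823
[0.4  0.07 0.11]
```

carry_out([
  [[0,0,0],[0,0,0]],
  [[0,0,0],[0,0,0]],
  [[0,0,0],[0,0,0]],
  [[0,0,0],[0,0,0]],
], grip=0.7)

```text
t: 51.07
tcp_pos: [0.6426, 0.2796, 0.0168]
eef_rot: [0.922, 0.387, -0.0, 0.0]
ft_force: [-0.3, 0.3, -0.7]
gripper_width: 0.0599
gripper_force: 0.0
```

carry_out([
  [[0,0,-0.1],[0,0,0]],
  [[0,0,-0.3],[0,0,0]],
  [[0,0,-0.5],[0,0,0]],
  [[0,0,-0.7],[0,0,0]],
  [[0,0,-0.9],[0,0,0]],
])

```text
t: 51.48
tcp_pos: [0.6424, 0.2798, 0.1989]
eef_rot: [0.922, 0.388, -0.0, -0.0]
ft_force: [0.8, 0.7, -0.7]
gripper_width: 0.0594
gripper_force: 0.0
```

carry_out([
  [[0,0,0],[0,0,0]],
  [[0,0,0],[0,0,0]],
])

```text
t: 51.65
tcp_pos: [0.6441, 0.2809, 0.2006]
eef_rot: [0.922, 0.387, 0.003, -0.0]
ft_force: [-0.9, 0.4, -0.1]
gripper_width: 0.0598
gripper_force: 0.0
```

Run:
```python
from h import *
st();s=snap('scene','s15')
def red(i):
    h=cv2.inRange(cv2.cvtColor(i['color'][190:225,325:360],cv2.COLOR_RGB2HSV),np.array((0,150,80)),np.array((8,255,255)));m=cv2.moments(h);return m['m10']/m['m00'],m['m01']/m['m00'],m['m00']/255
for n in('scene0','s13','s14','s15'):print(n,red(load(n)))
o=np.zeros((600,800,3),np.uint8)
for k,n in enumerate(('scene0','s14','s15')): o[:300,k*266:k*266+266]=cv2.resize(load(n)['color'][180:230,320:364],(266,300),interpolation=cv2.INTER_CUBIC)
o[300:,:]=cv2.resize(s['color'][180:312,90:442],(800,300),interpolation=cv2.INTER_CUBIC)
cv2.imwrite('pics/p15.png',o[:,:,::-1])
```

```text
t 51.65 p [0.6441 0.2809 0.2006] y_az -44.4 z [ 0.005  0.002 -1.   ] F [-0.9  0.4 -0.1] w 0.0598 gf 0.0
scene0 (16.585365853658537, 15.097560975609756, 82.0)
s13 (16.289156626506024, 16.42168674698795, 83.0)
s14 (16.238095238095237, 16.44047619047619, 84.0)
s15 (16.54022988505747, 15.32183908045977, 87.0)
```

View pics/p15.png

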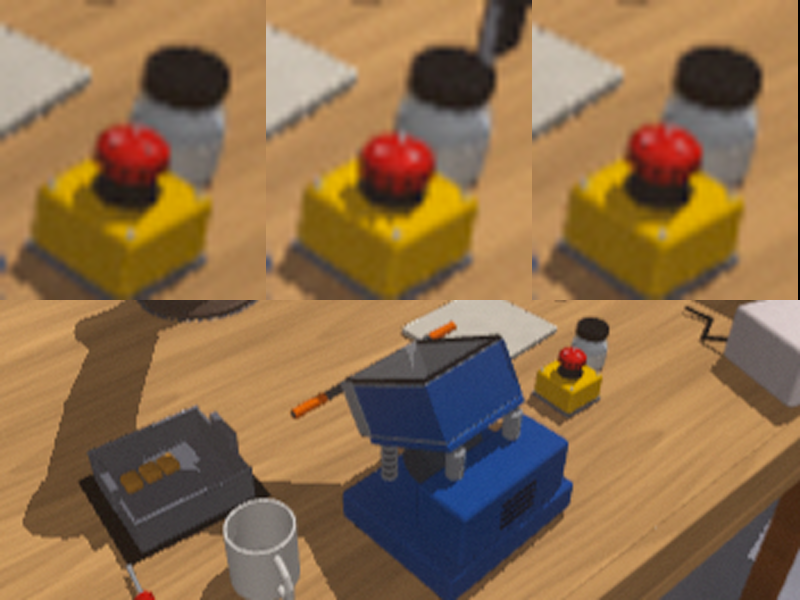

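```bash
python3 -c "
from station import r
print(r.close_job())"
```

```text
the job is handed in; nothing more can be done
None
```

The changeover is done and handed in at about 52 s of the 208 s: stop pushed in, all three bright castings in the pan on its mat, flap back fully up, all three dull castings dropped into the tub, and the stop twisted out last. One caveat: the third dull casting seems to lie on top of another in the tub, so I couldn't see it as a separate piece.

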